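Change over the carriers on the plate shaker

TASK

Open the shaker's toggle clamp, take out every finished carrier (orange lid) and set it down flat inside the green return tray, and slide every fresh carrier (blue lid) toe first under the blue lip into any free pocket until it is fully home against the back stop. With the clamp still open when all of that is done, then push the clamp handle past centre so that it locks the bar down over the carriers. Keep the carriers upright throughout and leave everything else on the bench where it is.

Things in the scene. Friction and masses are not known exactly. Their poses are not given: they have to be found in the camera images.
- shaker: Plate shaker, fixed: white housing 200 x 305 mm, metal deck on top at z = 75 mm. Origin on the bench under the deck's middle; x points to the blue rail with three pockets, z up. Its steel clamp bar is moved by the clamp only: locked, its rubber feet lie just over the rear edges of seated carriers; open, it stands over x = -70 to -100 mm, up to 120 mm above the deck, clear of loading, between y = -85 and 140 mm.
- clamp (a joint): Clamp handle angle, rad. 0 = locked: handle along the shaker's +x, 10 degrees above level. Grows as it is raised and swung back towards -x, to 1.75 = open (stop, 20 degrees past upright). Sprung over-centre between 0.4 and 0.7: below it snaps to 0 and stays, above it swings open by itself. At the knob: 3 to 4 N to open, about 6 N to close.
- clamp_knob (a point): Centre of the red ball, 24 mm in diameter, at the end of the steel clamp handle (11 mm thick rod); 100 mm from the pivot. Moves with the handle.
- clamp_pivot (a point): Point on the clamp handle's hinge axis, in the plane in which the knob swings, at shaker x = -75, y = -135, 105 mm over the bench. The axis lies along the shaker's y; the axes of this point are the shaker's.
- tray: Green return tray, fixed on the bench: 174 (x) by 124 (y) outside, walls 4 mm thick and 18 mm high, floor 4 to 5 mm thick. Origin: centre of its underside, z up. Room for two carriers side by side with their length along the tray's y, at x = -40 and +40.
- pocket1 (a point): Where a carrier's origin is when fully home in pocket 1 (shaker x = 40, y = 100 mm, on the deck); axes of the shaker, x into the pocket. From here: back stop at x = 42 mm; lip over x = 22 to 42 and on, underside 11 and top 17 mm above the deck; cheeks 49 mm apart under the lip. Set the carrier flat with its origin at x = -27 or less, then slide it in along +x, toe first.
- pocket2 (a point): Where a carrier's origin is when fully home in pocket 2 (shaker x = 40, y = 30 mm, on the deck); axes of the shaker, x into the pocket. From here: back stop at x = 42 mm; lip over x = 22 to 42 and on, underside 11 and top 17 mm above the deck; cheeks 49 mm apart under the lip. Set the carrier flat with its origin at x = -27 or less, then slide it in along +x, toe first.
- pocket3 (a point): Where a carrier's origin is when fully home in pocket 3 (shaker x = 40, y = -40 mm, on the deck); axes of the shaker, x into the pocket. From here: back stop at x = 42 mm; lip over x = 22 to 42 and on, underside 11 and top 17 mm above the deck; cheeks 49 mm apart under the lip. Set the carrier flat with its origin at x = -27 or less, then slide it in along +x, toe first.
- fresh1: Carrier with fresh culture, blue lid. Sizes mm. White base 8 thick; origin: centre of its underside; x to the toe, z up. Base 50 wide (y) for x -42 to 12, then the toe, 44 wide, x 12 to 42. Grip the lidded chamber: x -22 to 12, 24 wide (y), z 8 to 44. About 90 g. Starts on the bench at the robot's left, toe roughly ahead; may be absent.
- fresh2: Carrier with fresh culture, blue lid. Sizes mm. White base 8 thick; origin: centre of its underside; x to the toe, z up. Base 50 wide (y) for x -42 to 12, then the toe, 44 wide, x 12 to 42. Grip the lidded chamber: x -22 to 12, 24 wide (y), z 8 to 44. About 90 g. Starts on the bench at the robot's left, toe roughly ahead; may be absent.
- fresh3: Carrier with fresh culture, blue lid. Sizes mm. White base 8 thick; origin: centre of its underside; x to the toe, z up. Base 50 wide (y) for x -42 to 12, then the toe, 44 wide, x 12 to 42. Grip the lidded chamber: x -22 to 12, 24 wide (y), z 8 to 44. About 90 g. Starts on the bench at the robot's left, toe roughly ahead; may be absent.
- used1: Carrier already shaken (finished), orange lid. Sizes mm. White base 8 thick; origin: centre of its underside; x to the toe, z up. Base 50 wide (y) for x -42 to 12, then the toe, 44 wide, x 12 to 42. Grip the lidded chamber: x -22 to 12, 24 wide (y), z 8 to 44. About 90 g. Starts fully home in pocket 1; may be absent.
- used2: Carrier already shaken (finished), orange lid. Sizes mm. White base 8 thick; origin: centre of its underside; x to the toe, z up. Base 50 wide (y) for x -42 to 12, then the toe, 44 wide, x 12 to 42. Grip the lidded chamber: x -22 to 12, 24 wide (y), z 8 to 44. About 90 g. Starts fully home in pocket 2; may be absent.
- used3: Carrier already shaken (finished), orange lid. Sizes mm. White base 8 thick; origin: centre of its underside; x to the toe, z up. Base 50 wide (y) for x -42 to 12, then the toe, 44 wide, x 12 to 42. Grip the lidded chamber: x -22 to 12, 24 wide (y), z 8 to 44. About 90 g. Starts fully home in pocket 3; may be absent.
- reagent: Amber reagent bottle, 56 mm diameter, 110 tall (mm); bystander, to be left alone. Origin: centre of its underside.
- dishes: Stack of culture dishes, 89 mm diameter, 48 tall (mm); bystander, to be left alone. Origin: centre of its underside.
- timer: Grey bench timer, 50 x 70 x 20 (mm); bystander, to be left alone. Origin: centre of its underside.
- tips_b: Pipette tip box, grey with violet lid, 85 x 120 x 63 (mm); bystander, to be left alone. Origin: centre of its underside.
- jar: Glass jar with white cap, 64 mm diameter, 85 tall (mm); bystander, to be left alone. Origin: centre of its underside.
Mind the look-alikes: they are no part of the job. Leave any pink or turquoise look-alike of the fresh2 alone. What is shaped like the used3 but purple is not meant.

How it is judged:
By the outcome, as a careful person would: the job done as asked, in the order asked, and still so for the second after the job is handed in, with the robot touching nothing.
Of used1, used2, used3 only 1 to 2 are there at a start; the rules pass over those that are not, and their reading is None.
Of fresh1, fresh2, fresh3 only 2 to 3 are there at a start; the rules pass over those that are not, and their reading is None.
At some moment in a run one of fresh1, fresh2, fresh3 may be knocked a few centimetres aside while the robot is not near it.
It also fails if it takes over 210 s, if anything falls off the work surface, if the arm or the gripper's body presses on something with over 40 N, if the wrist force passes 120 N, or if a joint passes its speed limit or range.

ROBOT

A 7-joint arm with a two-finger parallel gripper is mounted at the origin on the work surface. World frame = base frame: x ahead of the robot, y to its left, z up, the work surface at z = 0. Lengths are in mm, angles in rad, forces in N, time in s.
With the tool pointing down it reaches from about 400 to 875 mm from the base axis. Payload 4.4 kg.
Tool frame: the origin (TCP) lies at the very end of the fingers, on their centre line; the grasp point (between the pads) lies 19 mm behind it; z points along the fingers, y is the direction in which the jaws open and shut (so a half turn about z gives the same grasp; the last joint's range is limited). The gripper opens to 85 mm and grips with 20 to 120 N. Pads are 22 mm wide; open, the fingers measure 114 mm over their backs; the gripper's body (76 mm by 85 mm) begins 54 mm behind the grasp point. The pads swing forward as they close: fully open they stand 13 mm farther back than shut.
Start: joints at [-1.2, 0.628, 0.038, 1.517, -0.027, 0.996, -0.02], TCP at [274.956, 588.996, 231.313] pointing down, gripper open.
Joint ranges: [-3.06, 3.06], [-0.37, 2.12], [-1.25, 1.32], [0.18, 2.47], [-1.1, 4.24], [0.23, 1.98], [-2.94, 2.94]. Speed limits (rad/s): [2.57, 2.57, 3.14, 3.14, 3.14, 3.14, 3.14].

INTERFACE

Orientations are given as [roll, pitch, yaw] about the fixed x, y, z axes, in that order (R = Rz(yaw) Ry(pitch) Rx(roll)).
In Python, from cell import ctrl gives the robot as it stands.
- The arm moves only by the shell command python3 -m crank 'ROWS' [OPENING]. ROWS is JSON, a list that holds one entry, the list of rows, each a list of 6 numbers: the shift along the tool's x, y, z in units of 30 mm (1.0 is 30 mm), then the turn, a rotation vector about the tool's x, y, z in units of 6 degrees (1.0 is 6 degrees). In form: [[[tx, ty, tz, rx, ry, rz], ...]]. A call has 1 to 12 rows; each row shifts and turns the pose as measured when the row begins, along the tool's axes as they then stand; what a row does not reach is not made up. A row lasts 1/12 s, in which the tool goes at most 41.7 mm and 7.16 degrees, less where a joint would pass 70% of its speed; a pose out of reach is approached as far as the arm can. A call is refused whole if a number of a shift passes 1 or a number of a turn 1, either way. A call with a gripper value outside its range is refused whole. OPENING is the gripper command: -1 is fully open, 1 is shut, values between are in proportion, set as the call begins (- or left out, the last holds). The fingers move at their own pace and stop on an object; the grip force is fixed at half the most. Time passes only in rows, so rows that do not move let the fingers close. It gives the time, the measured TCP pose, the force and the opening at its end, in the units of the state.
- ctrl.read_state(): the state, without advancing time (a new reading comes with each control period).
- ctrl.get_image(name): name is "scene" or "top"; returns a dict with "color" (400x640x3 uint8, red, green, blue), "depth" (400x640 float32, mm along the optical axis (not along the pixel's ray), 0 where there is no reading), "camera_matrix" (3x3 intrinsics, pixels), "R" (3x3) and "t" (3): a world point X has camera coordinates R X + t. Camera axes: x right, y down, z forward; pixel columns grow to the right and rows downward; lengths in mm; the calibration is good to about 2 mm. A picture is of the moment at which its call begins.
- ctrl.finish_job(): hands the job in, once; it reports no verdict.
Trained networks look in a picture, given as the dict that the camera call returned (one of the last four; its "shot" number tells which), for a name from the list of things; names that differ only in an ending like _2 or _b are one class to them, and where a whole thing is asked for, a point or a joint stands for the part that bears it (a point fixed in the world has none). Each returns a list of dicts, best first, with "conf" (0 to 1); they miss things now and then, are a little off and sometimes report something else, mostly with a low value. They report only what shows in the picture. A call takes as long as a camera call. They do not tell look-alikes from the thing itself.
- ctrl.search_frame(query, picture): "extent" ([centre column, centre row, width, height] in pixels, round what is visible of it).
The state is a dict: "clock": time; "qpos": joint angles; "qd": joint speeds; "tau": joint torques, N m; "eef_pos": TCP position; "tool_rot": TCP orientation; "force": force on the tool from outside, world axes, zero at the start; "torque": the same for the moment, N m; "width": finger opening in mm.
Only numpy, scipy, OpenCV 4.12 (cv2) and the standard library are available. Lean on these libraries where they do the work, as an engineer would, in place of code of your own. Each camera call takes 0.05 s, during which the arm holds its last target. There are 200 camera calls.

## Working session

There is one attempt and no reset: what is moved stays moved. The work goes in short steps, Python scripts to look and compute and a shell command to move; the robot and the scene stay as the last step left them, time stands still between calls to the robot, and variables do not carry over. Pictures are saved under pics/ and viewed, about 12 in all and at most 16, crops included, and the job is handed in when it is done.

```bash
ls; mkdir -p pics; cat > h.py <<'E'
import numpy as np, cv2, json
from cell import ctrl
from scipy.spatial.transform import Rotation as Ro
def snap(n,fn=None):
    p=ctrl.get_image(n)
    if fn: cv2.imwrite('pics/'+fn,p['color'][:,:,::-1])
    return p
def cloud(p):
    K=p['camera_matrix'];d=p['depth'];v,u=np.mgrid[:d.shape[0],:d.shape[1]]
    c=np.stack([(u-K[0,2])/K[0,0]*d,(v-K[1,2])/K[1,1]*d,d],-1)
    w=(c-p['t'])@p['R']; w[d<=0]=np.nan
    return w
E
python3 - <<'E'
from h import *
s=ctrl.read_state();print(s)
for n in ('scene','top'):
    p=snap(n,n+'0.png');print(n,p['camera_matrix'].tolist(),(-p['R'].T@p['t']).round(),p['R'].round(2).tolist())
    for q in ['shaker','clamp_knob','tray','fresh1','used1','reagent','dishes','timer','tips_b','jar']:
        print(q,[(np.round(r['extent']).tolist(),round(r['conf'],2)) for r in ctrl.search_frame(q,p)][:6])
E
```

```text
pics
{'clock': 0.0, 'qpos': array([-1.19982897,  0.62935587,  0.03844314,  1.51834981, -0.02703871,
        0.99631561, -0.02000687]), 'qd': array([-0.00065639, -0.00103369,  0.00101031,  0.00131071, -0.00017418,
       -0.00113623, -0.00114913]), 'tau': array([-8.42921290e-04, -5.63390493e+01,  1.22594923e+00, -1.93448353e+01,
        1.10117916e-02,  1.05628849e-02, -8.98857735e-07]), 'eef_pos': array([274.65865119, 588.43328325, 230.38861667]), 'tool_rot': array([-3.13968159e+00, -6.23314520e-06,  2.70479682e+00]), 'force': array([-0.45586166, -0.19020674, -0.74314933]), 'torque': array([ 0.00941314, -0.01555947,  0.01223316]), 'width': 85.23423913413222}
scene [[378.83317241083773, 0.0, 319.1518637531], [0.0, 378.83317241083773, 197.73123554920122], [0.0, 0.0, 1.0]] [ 981. -522.  965.] [[0.8, 0.6, -0.01], [0.45, -0.61, -0.66], [-0.4, 0.52, -0.75]]
shaker [([323.0, 238.0, 24.0, 20.0], 0.63), ([291.0, 271.0, 121.0, 134.0], 0.58)]
clamp_knob [([257.0, 289.0, 39.0, 29.0], 0.7), ([335.0, 194.0, 28.0, 19.0], 0.26)]
tray [([203.0, 323.0, 82.0, 82.0], 0.87)]
fresh1 [([375.0, 166.0, 30.0,
[... 1002 characters left out ...]
ay [([452.0, 210.0, 37.0, 53.0], 0.93), ([293.0, 208.0, 16.0, 23.0], 0.42)]
fresh1 [([294.0, 208.0, 14.0, 27.0], 0.82), ([382.0, 183.0, 93.0, 64.0], 0.7), ([248.0, 237.0, 15.0, 29.0], 0.64), ([267.0, 198.0, 14.0, 25.0], 0.62), ([314.0, 183.0, 18.0, 12.0], 0.57), ([243.0, 202.0, 14.0, 27.0], 0.53)]
used1 [([393.0, 169.0, 13.0, 14.0], 0.77), ([352.0, 172.0, 7.0, 13.0], 0.76), ([384.0, 181.0, 93.0, 64.0], 0.4)]
reagent [([384.0, 183.0, 88.0, 64.0], 0.65), ([306.0, 144.0, 18.0, 19.0], 0.61)]
dishes [([269.0, 146.0, 28.0, 23.0], 0.87)]
timer [([277.0, 272.0, 18.0, 12.0], 0.51)]
tips_b [([456.0, 161.0, 38.0, 25.0], 0.91)]
jar [([198.0, 188.0, 23.0, 24.0], 0.86), ([278.0, 270.0, 18.0, 17.0], 0.21)]
```

```bash
python3 - <<'E'
import cv2
a=cv2.imread('pics/scene0.png');cv2.imwrite('pics/s0c.png',cv2.resize(a[130:400,150:460],None,fx=2.2,fy=2.2,interpolation=cv2.INTER_CUBIC)[:, :800])
b=cv2.imread('pics/top0.png');cv2.imwrite('pics/t0c.png',cv2.resize(b[120:290,180:500],None,fx=2.5,fy=2.5,interpolation=cv2.INTER_CUBIC))
E
```

```text
(no output)
```

View pics/s0c.png

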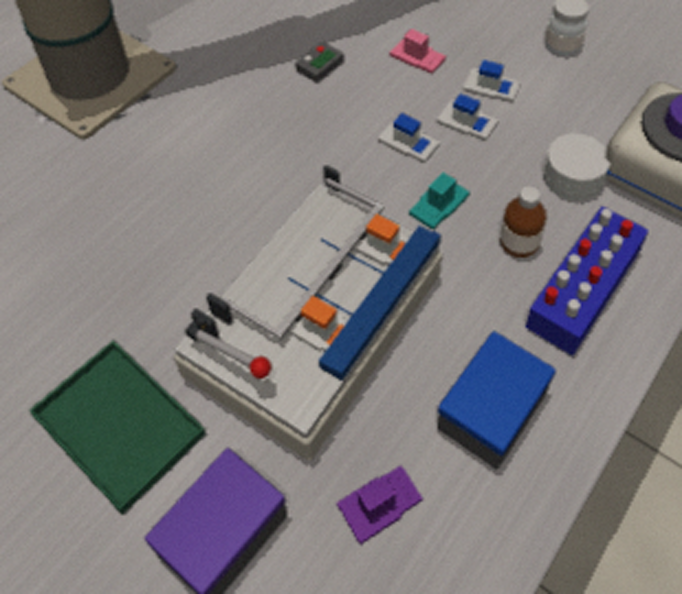

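View pics/t0c.png

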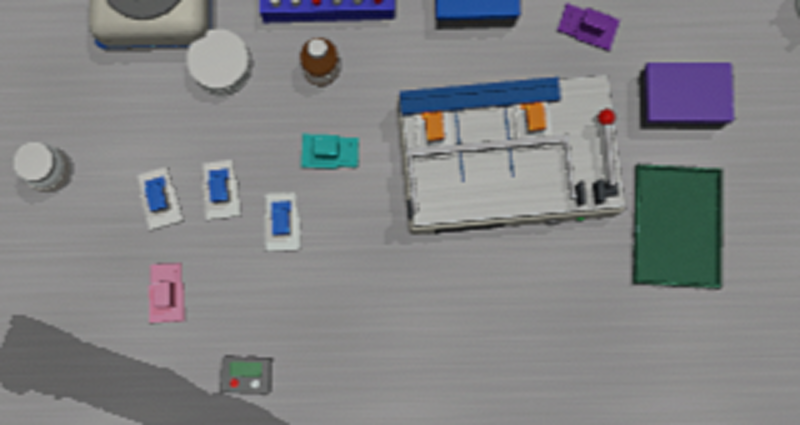

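```bash
cat >> h.py <<'E'
def both():
    P=[];C=[];I=[]
    for n in ('scene','top'):
        p=snap(n);w=cloud(p).reshape(-1,3);ok=~np.isnan(w[:,0])
        P.append(w[ok]);C.append(cv2.cvtColor(p['color'],cv2.COLOR_RGB2HSV).reshape(-1,3)[ok].astype(int));I.append(np.full(ok.sum(),n=='top'))
    return np.vstack(P),np.vstack(C),np.hstack(I)
def rect(pts):
    (c,s,a)=cv2.minAreaRect(pts[:,:2].astype(np.float32));return np.round(c,1),np.round(s,1),round(a,1)
def clusters(pts,r=15,nmin=6):
    from scipy.spatial import cKDTree
    from scipy.sparse.csgraph import connected_components
    A=cKDTree(pts[:,:2]).sparse_distance_matrix(cKDTree(pts[:,:2]),r)
    n,l=connected_components(A);return [pts[l==i] for i in range(n) if (l==i).sum()>=nmin]
E
python3 - <<'E'
from h import *
P,C,I=both()
np.savez('c0.npz',P=P,C=C,I=I)
H,S,V=C.T
R=np.hypot(P[:,0],P[:,1])<1000
for nm,m in dict(blue=(H>100)&(H<125)&(S>130)&(V>50),orange=(H>5)&(H<20)&(S>160)&(V>120)&(P[:,0]>300),red=((H<4)|(H>176))&(S>150)&(V>80),green=(H>60)&(H<85)&(S>90)).items():
    for t in (0,1):
        print(nm,'top' if t else 'scene')
        q=P[m&R&(I==t)]
        for c in clusters(q,10,4): print('  n',len(c),'mean',c.mean(0).round(1),'z',np.percentile(c[:,2],[5,50,95]).round(),*rect(c))
E
```

```text
blue scene
  n 78 mean [551.6 370.6  34.5] z [ 7. 42. 47.] [552.2 374. ] [48.4 27.2] 17.6
  n 88 mean [562.1 280.5  33.9] z [ 7. 41. 46.] [563.  283.1] [50.2 24. ] 5.4
  n 93 mean [513.1 190.9  33.7] z [ 8. 42. 46.] [514.  191.6] [27.  52.8] 86.5
  n 38 mean [900.3 297.   30.3] z [26. 30. 37.] [874.5 294.4] [138.7  16.2] 7.4
  n 12 mean [816.8 196.3  48.8] z [48. 49. 50.] [817.8 200.1] [ 5.9 33.4] 0.0
  n 1124 mean [855.5  89.   44.3] z [15. 49. 52.] [849.1 118.5] [201.2  69.8] 89.9
  n 897 mean [ 672.4 -104.7   92.8] z [89. 93. 97.] [670.9 -94.1] [ 32.3 225.1] 3.8
  n 1616 mean [ 840.3 -106.2   62. ] z [58. 62. 65.] [ 839.  -100.4] [ 86.9 122.2] 0.1
blue top
  n 784 mean [837.  -98.7  61.2] z [54. 62. 68.] [839.3 -99.5] [ 89.3 119.6] 0.2
  n 801 mean [841.5 118.3  45. ] z [21. 48. 54.] [848.4 119.4] [ 72.6 196.9] 0.4
  n 5 mean [777.1 453.2  36.4] z [32. 37. 40.] [777.1 452.7] [9.9 2.1] 70.8
  n 552 mean [671.2 -92.6  91.8] z [86. 92. 98.] [671.2 -93.1] [ 33.2 220.9] 4.9
  n 82 mean [563.4 282.7  34.7] z [ 4. 43. 49.] [565.1 282.6] [52.8 24.4] 7.7
  n 82 mean [552.9 372.9  34.6] z [
[... 2245 characters left out ...]
 372.] [ 55.6 -24.3] [72.   7.3] 65.4
  n 7 mean [423.3 850.4  25.1] z [12. 19. 45.] [422.6 852.5] [ 8.2 23. ] 69.7
  n 5 mean [515.9 825.1  33.9] z [24. 31. 46.] [515.3 826.5] [ 5.8 12.3] 26.5
  n 38 mean [298.1 246.2  21.1] z [19. 21. 24.] [297.8 246.7] [42.4 18.7] 86.3
  n 3083 mean [ 489.8 -382.     5.8] z [ 2.  5. 18.] [ 490.6 -381.2] [121.6 175.3] 85.4
green top
  n 1594 mean [ 490.9 -381.1    4.4] z [-3.  4. 16.] [ 490.  -379.6] [124.7 172.5] 85.4
  n 4 mean [458.5 832.6  29.3] z [21. 28. 40.] [457.6 831.2] [9.  6.6] 11.7
  n 39 mean [301.1 247.7  20. ] z [15. 20. 25.] [301.  245.8] [36.6 14.1] 88.7
  n 804 mean [ 187.3 -953.3   51. ] z [ 9. 51. 92.] [ 192.7 -954.3] [ 13.5 159.3] 81.0
```

```bash
cat >> h.py <<'E'
def T(): 
    s=ctrl.read_state();print('t',round(s['clock'],2),'tcp',s['eef_pos'].round(1),'rpy deg',np.degrees(s['tool_rot']).round(1),'w',round(s['width'],1),'F',s['force'].round(1),'q',s['qpos'].round(2));return s
def go(target,yaw=None,s=None):
    """world TCP target [mm] -> tool units; yaw deg"""
    s=s or ctrl.read_state();R=Ro.from_euler('xyz',s['tool_rot'])
    d=R.inv().apply(np.array(target)-s['eef_pos'])/30
    o='shift(units) %s'%d.round(2)
    if yaw is not None:
        o+=' turn(units) %s'%(np.degrees((R.inv()*Ro.from_euler('xyz',[np.pi,0,np.radians(yaw)])).as_rotvec())/6).round(2)
    print(o)
def carriers(P,C,I,col,zb=0):
    """list of (origin xy, yaw deg, nbase): lid-top centre + base rect"""
    H,S,V=C.T
    m=((H>100)&(H<125)&(S>130)&(V>50)) if col=='blue' else ((H>5)&(H<20)&(S>160)&(V>120))
    m&=(P[:,2]>zb-8)&(P[:,2]<zb+60)&(np.hypot(P[:,0],P[:,1])<1000)&(P[:,0]>250)
    out=[]
    for c in clusters(P[m],12,25):
        lid=c[c[:,2]>zb+30];lab=c[c[:,2]<zb+16]
        if len(lid)<15 or len(lab)<2 or len(c)>500: continue
        lc=np.array(cv2.minAreaRect(lid[:,:2].astype(np.float32))[0]);d=lab[:,:2].mean(0)-lc
        b=P[(abs(P[:,2]-zb-8)<6)&(np.hypot(*(P[:,:2]-lc).T)<60)&((S<60)&(V>110)|m)]
        (bc,s,a)=cv2.minAreaRect(b[:,:2].astype(np.float32))
        if s[0]<s[1]: a+=90
        u=np.array([np.cos(np.radians(a)),np.sin(np.radians(a))])
        if u@d<0:a+=180
        lr=cv2.minAreaRect(lid[:,:2].astype(np.float32))
        out.append((lc.round(1),lid[:,:2].mean(0).round(1),'base',np.round(bc,1),np.round(s,1),'yaw',round((a+180)%360-180,1),'labdir',round(np.degrees(np.arctan2(d[1],d[0])),1),len(b)))
    return out
E
python3 - <<'E'
from h import *
d=np.load('c0.npz');P,C,I=d['P'],d['C'],d['I']
for t in (0,1):
    k=I==t
    for x in carriers(P[k],C[k],I[k],'blue'): print(t,*x)
    for x in carriers(P[k],C[k],I[k],'orange',75): print(t,*x)
    H,S,V=C[k].T;p=P[k]
    m=(p[:,2]>68)&(p[:,2]<82)&(p[:,0]>450)&(p[:,0]<720)&(p[:,1]>-330)&(p[:,1]<60)&(S<60)
    print('deck',t,rect(p[m]),p[m].mean(0))
    m=(p[:,2]>40)&(p[:,2]<82)&(p[:,0]>450)&(p[:,0]<720)&(p[:,1]>-310)&(p[:,1]<60)
    print('house',t,rect(p[m]))
T()
E
```

```text
0 [545.3 371.9] [546.2 368.2] base [545.3 370.9] [108.8  98.3] yaw 14.6 labdir 15.3 190
0 [555.6 282.4] [556.2 279.2] base [556.5 283.2] [106.1 116.9] yaw -56.1 labdir 5.0 220
0 [506.3 193. ] [506.6 190.2] base [504.9 193.1] [114.6 108. ] yaw 87.8 labdir 0.0 227
0 [622.2 -28.2] [622.1 -28.8] base [606.5 -42.4] [81.9 90.6] yaw -85.4 labdir 3.3 134
0 [ 631.6 -168.3] [ 632.3 -168.9] base [ 621.4 -176.7] [ 82.6 110.8] yaw -67.9 labdir 4.9 182
deck 0 (array([ 595.4, -135.5]), array([191.5, 297.4]), 3.6) [ 587.62667179 -160.92523624   75.08912109]
house 0 (array([ 597.4, -138.2]), array([199. , 302.3]), 3.4)
1 [556.2 281.5] [556.1 281.6] base [556.8 280.8] [111.2 117.5] yaw -7.2 labdir 9.2 284
1 [546.5 371.8] [546.3 371.1] base [549.1 371.4] [113.7 107.8] yaw 21.3 labdir 14.2 285
1 [505.9 191.9] [505.8 193.4] base [508.1 190.9] [114.2 114.3] yaw -70.3 labdir 3.8 305
1 [ 631.7 -166.7] [ 631.3 -165.6] base [ 617.3 -168.8] [ 87.5 118. ] yaw -80.3 labdir 3.6 182
1 [621.9 -25.8] [622.3 -26.5] base [607.6 -32.9] [86.9 86.9] yaw 2.1 labdir 4.5 157
deck 1 (array([ 594.2, -134.6]), array([191.6, 303.5]), 4.6) [ 580.07941315 -142.23751819   74.49907466]
house 1 (array([ 592. , -137.6]), array([202.1, 306.3]), 3.2)
t 1.2 tcp [275.  589.  231.3] rpy deg [180.  -0. 155.] w 85.7 F [-0.3 -0.3 -0.1] q [-1.2   0.63  0.04  1.52 -0.03  1.   -0.02]
```

```bash
python3 -m crank '[[[0,-1,0,0,0,-0.97],[0,-1,0,0,0,-0.97],[0,-1,0,0,0,-0.97],[0,-1,0,0,0,-0.97],[0,-1,0,0,0,-0.97],[0,-1,0,0,0,0],[0,-1,0,0,0,0],[0,-1,0,0,0,0]]]' -0.2
python3 -c "
from h import *
T();go([628,-262.5,170],184.1)"
```

```text
clock: 1.87
eef_pos: [246.7, 353.1, 229.2]
tool_rot: [3.134, 0.003, -3.034]
force: [-0.1, -0.1, -0.4]
width: 51.0
t 1.87 tcp [246.7 353.1 229.2] rpy deg [ 179.6    0.2 -173.9] w 51.0 F [-0.1 -0.1 -0.4] q [-0.93  0.32 -0.12  2.1   0.05  0.71  0.59]
shift(units) [-10.43 -21.78   1.83] turn(units) [0.07 0.03 0.34]
```

```bash
python3 -m crank '[[[-1,-1,0,0,0,0.1],[-1,-1,0,0,0,0.1],[-1,-1,0,0,0,0.1],[-1,-1,0,0,0,0],[-1,-1,0,0,0,0],[-1,-1,0,0,0,0],[-0.8,-1,0,0,0,0],[-0.8,-1,0,0,0,0],[-0.8,-1,0,0,0,0],[-0.8,-1,0,0,0,0],[-0.8,-1,0,0,0,0],[0,-1,0,0,0,0]]]'
python3 -m crank '[[[0,-1,0,0,0,0],[0,-1,0,0,0,0],[0,-1,0,0,0,0],[0,-1,0,0,0,0],[0,-1,0,0,0,0],[0,-1,0,0,0,0],[0,-1,0,0,0,0],[0,-1,0,0,0,0],[0,-1,0,0,0,0]]]'
python3 -c "
from h import *
T();go([628,-262.5,170],184.1)"
```

```text
clock: 2.87
eef_pos: [582.8, 10.4, 230.7]
tool_rot: [3.131, 0.013, -3.055]
force: [0.9, -0.1, 0.9]
width: 51.2
clock: 3.62
eef_pos: [608.0, -273.6, 227.8]
tool_rot: [3.131, 0.016, -3.057]
force: [0.1, -0.1, 0.1]
width: 50.8
t 3.62 tcp [ 608.  -273.6  227.8] rpy deg [ 179.4    0.9 -175.1] w 50.8 F [ 0.1 -0.1  0.1] q [ 0.41  0.65 -0.03  1.48  0.    1.    2.04]
shift(units) [-0.67  0.29  1.94] turn(units) [0.1  0.15 0.13]
```

```bash
python3 -m crank '[[[-0.33,0.15,0.7,0.1,0.15,0.13],[-0.33,0.14,0.7,0,0,0],[0,0,0.5,0,0,0],[0,0,0,0,0,0]]]'
python3 - <<'E'
from h import *
T();go([628,-262.5,103],184.1)
p=snap('scene','a1.png')
cv2.imwrite('pics/a1c.png',cv2.resize(p['color'][220:350,170:340,::-1],None,fx=4,fy=4,interpolation=cv2.INTER_CUBIC))
w=cloud(p).reshape(-1,3);c=cv2.cvtColor(p['color'],cv2.COLOR_RGB2HSV).reshape(-1,3).astype(int)
m=((c[:,0]<4)|(c[:,0]>176))&(c[:,1]>150)&(c[:,2]>80)&(abs(w[:,0]-627)<60)&(abs(w[:,1]+262)<60)
print(m.sum(),rect(w[m]),w[m].mean(0))
E
```

```text
clock: 3.95
eef_pos: [626.2, -280.0, 170.3]
tool_rot: [-3.13, 0.002, -3.089]
force: [-0.6, 1.0, 0.1]
width: 51.3
t 3.95 tcp [ 626.2 -280.   170.3] rpy deg [-1.794e+02  1.000e-01 -1.770e+02] w 51.3 F [-0.6  1.   0.1] q [ 0.38  0.74 -0.    1.47  0.02  0.92  1.99]
shift(units) [-0.09  0.6   2.24] turn(units) [-0.11  0.02 -0.18]
70 (array([ 628.1, -264. ]), array([18.1, 20.2]), 79.7) [ 629.89478274 -264.75389575  129.99044434]
```

View pics/a1c.png

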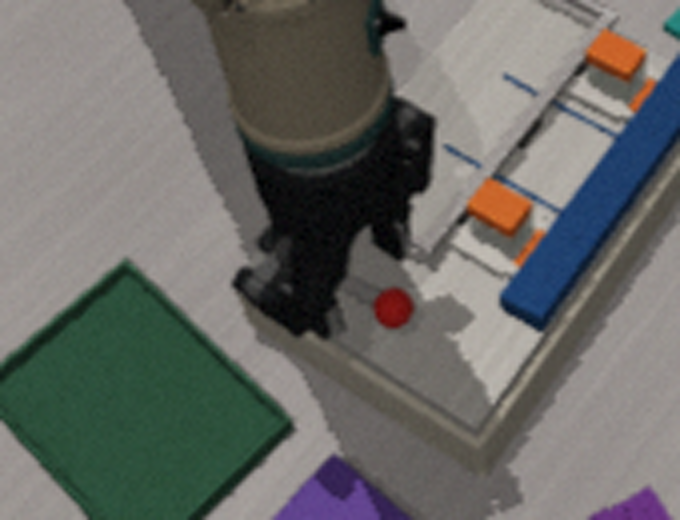

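```bash
python3 -m crank '[[[-0.09,0.3,0,-0.1,0,-0.18],[0,0.3,0,0,0,0],[0,0,0,0,0,0],[0,0,0,0,0,0]]]'
python3 -c "
from h import *
T();go([628,-262.5,103],184.1)"
```

```text
clock: 4.33
eef_pos: [630.1, -259.9, 175.4]
tool_rot: [-3.14, 0.008, -3.067]
force: [0.3, 0.1, 0.7]
width: 51.1
t 4.33 tcp [ 630.1 -259.9  175.4] rpy deg [-179.9    0.4 -175.7] w 51.1 F [0.3 0.1 0.7] q [ 0.36  0.73 -0.02  1.48  0.01  0.92  1.99]
shift(units) [ 0.09 -0.08  2.41] turn(units) [-0.02  0.07  0.03]
```

```bash
python3 -m crank '[[[0.09,-0.08,0.6,0,0,0],[0,0,0.6,0,0,0],[0,0,0.6,0,0,0],[0,0,0.5,0,0,0],[0,0,0,0,0,0],[0,0,0,0,0,0]]]'
python3 -c "
from h import *
T();go([628,-262.5,103],184.1)"
python3 -m crank '[[[0,0,0,0,0,0],[0,0,0,0,0,0],[0,0,0,0,0,0],[0,0,0,0,0,0],[0,0,0,0,0,0],[0,0,0,0,0,0]]]' 1
python3 -c "
from h import *
T()"
```

```text
clock: 4.83
eef_pos: [633.1, -261.9, 112.3]
tool_rot: [-3.134, 0.02, -3.063]
force: [0.1, -0.5, -0.3]
width: 51.2
t 4.83 tcp [ 633.1 -261.9  112.3] rpy deg [-179.6    1.2 -175.5] w 51.2 F [ 0.1 -0.5 -0.3] q [ 0.36  0.8  -0.02  1.53  0.02  0.79  1.99]
shift(units) [ 0.18 -0.    0.31] turn(units) [-0.07  0.19  0.06]
clock: 5.33
eef_pos: [634.0, -261.8, 116.1]
tool_rot: [-3.133, 0.023, -3.063]
force: [0.6, -0.9, -3.1]
width: 20.2
t 5.33 tcp [ 634.  -261.8  116.1] rpy deg [-179.5    1.3 -175.5] w 20.2 F [ 0.6 -0.9 -3.1] q [ 0.36  0.79 -0.02  1.53  0.02  0.79  1.99]
```

```bash
python3 -m crank '[[[0,0,0,0,0,0],[0,0,0,0,0,0],[0.1,0,0.25,0,-0.1,0],[0.1,0,0.25,0,-0.1,0],[0,0,0.1,0,0,0],[0,0,0,0,0,0]]]' -0.2
python3 -c "
from h import *
T();go([628,-262.5,103],184.1)"
```

```text
clock: 5.83
eef_pos: [631.9, -263.9, 100.8]
tool_rot: [-3.129, 0.052, -3.062]
force: [0.4, -0.4, 0.2]
width: 50.9
t 5.83 tcp [ 631.9 -263.9  100.8] rpy deg [-179.3    3.  -175.5] w 50.9 F [ 0.4 -0.4  0.2] q [ 0.38  0.8  -0.03  1.57  0.01  0.71  2.  ]
shift(units) [ 0.12  0.06 -0.08] turn(units) [-0.12  0.5   0.07]
```

```bash
python3 -m crank '[[[0.1,0.06,0,-0.12,0.5,0.07],[0,0,0,0,0,0],[0,0,0,0,0,0]]]'
python3 -m crank '[[[0,0,0,0,0,0],[0,0,0,0,0,0],[0,0,0,0,0,0],[0,0,0,0,0,0],[0,0,0,0,0,0]]]' 1
python3 -c "
from h import *
T();go([628,-262.5,103],184.1)"
```

```text
clock: 6.08
eef_pos: [629.7, -263.0, 101.9]
tool_rot: [-3.141, 0.0, -3.071]
force: [-0.6, -0.0, -0.9]
width: 51.3
clock: 6.5
eef_pos: [630.6, -262.0, 102.9]
tool_rot: [-3.141, 0.004, -3.069]
force: [0.7, 0.6, -0.9]
width: 20.9
t 6.5 tcp [ 630.6 -262.   102.9] rpy deg [-180.     0.2 -175.9] w 20.9 F [ 0.7  0.6 -0.9] q [ 0.36  0.82 -0.02  1.53  0.01  0.8   1.98]
shift(units) [ 0.09 -0.01 -0.  ] turn(units) [-0.    0.04  0.01]
```

```bash
python3 -m crank '[[[0.07,0,-0.28,0,0,0],[0.08,0,-0.28,0,0,0],[0.12,0,-0.27,0,0,0],[0.13,0,-0.26,0,0,0],[0.16,0,-0.24,0,0,0],[0.17,0,-0.24,0,0,0],[0.2,0,-0.21,0,0,0],[0.2,0,-0.2,0,0,0]]]'
python3 -c "
from h import *
T();x=ctrl.read_state()['eef_pos'];d=x-[594.3,-129.5,0];c,s=np.cos(.0716),np.sin(.0716);print('shaker',d[0]*c+d[1]*s,-d[0]*s+d[1]*c,x[2]+19)"
```

```text
clock: 7.17
eef_pos: [592.6, -264.5, 165.2]
tool_rot: [3.142, 0.003, -3.069]
force: [-1.0, -1.4, -5.4]
width: 21.1
t 7.17 tcp [ 592.6 -264.5  165.2] rpy deg [ 180.     0.2 -175.9] w 21.1 F [-1.  -1.4 -5.4] q [ 0.39  0.7  -0.02  1.59  0.01  0.86  2.01]
shaker -11.322915466648883 -134.55358924576586 184.219403458011
```

```bash
python3 -m crank '[[[0.24,0,-0.18,0,0,0],[0.24,0,-0.15,0,0,0],[0.27,0,-0.13,0,0,0],[0.27,0,-0.11,0,0,0],[0.27,0,-0.08,0,0,0]]]'
python3 -c "
from h import *
T()"
python3 -m crank '[[[0,0,0,0,0,0],[0,0,0,0,0,0],[0,0,0,0,0,0],[0,0,-0.5,0,0,0],[0,0,-1,0,0,0],[0,0,-1,0,0,0],[0,0,0,0,0,0]]]' -0.2
python3 - <<'E'
from h import *
T()
p=snap('scene');cv2.imwrite('pics/a2.png',cv2.resize(p['color'][200:350,170:370,::-1],None,fx=4,fy=4,interpolation=cv2.INTER_CUBIC))
E
```

```text
clock: 7.58
eef_pos: [547.7, -267.6, 187.5]
tool_rot: [3.141, 0.0, -3.07]
force: [-0.1, -0.5, -6.3]
width: 20.7
t 7.58 tcp [ 547.7 -267.6  187.5] rpy deg [ 180.     0.  -175.9] w 20.7 F [-0.1 -0.5 -6.3] q [ 0.42  0.62 -0.02  1.68  0.01  0.84  2.04]
clock: 8.17
eef_pos: [547.8, -268.9, 267.2]
tool_rot: [-3.141, 0.002, -3.071]
force: [1.6, -0.1, 0.7]
width: 51.2
t 8.17 tcp [ 547.8 -268.9  267.2] rpy deg [-1.799e+02  1.000e-01 -1.759e+02] w 51.2 F [ 1.6 -0.1  0.7] q [ 0.42  0.53 -0.02  1.59  0.01  1.02  2.04]
```

View pics/a2.png

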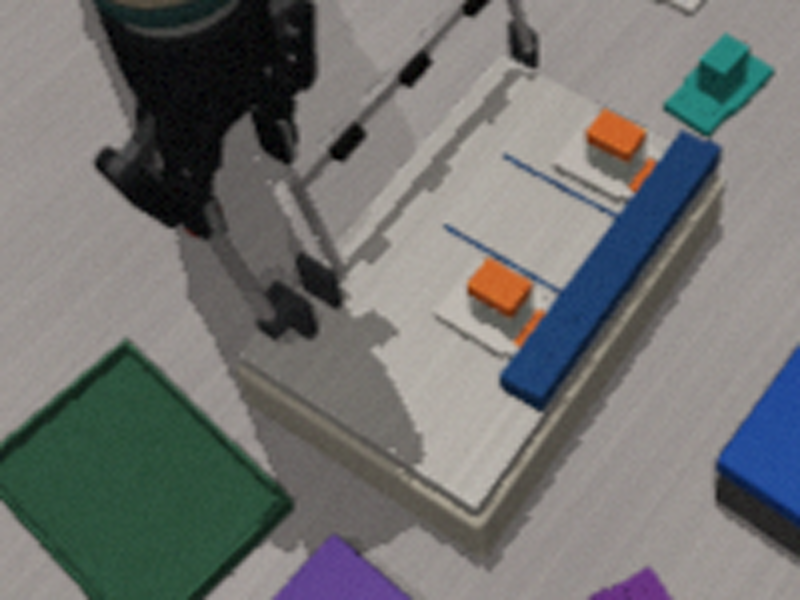

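```bash
python3 -c "
from h import *
go([631.5,-167.5,190],184.1)"
```

```text
shift(units) [-3.06  3.15  2.49] turn(units) [ 0.   -0.01 -0.  ]
```

```bash
python3 -m crank '[[[-0.9,0.9,0,0,0,0],[-0.9,0.9,0,0,0,0],[-0.8,0.8,0.4,0,0,0],[-0.35,0.4,0.6,0,0,0],[0,0,0.6,0,0,0],[0,0,0.4,0,0,0],[0,0,0,0,0,0],[0,0,0,0,0,0]]]'
python3 -c "
from h import *
T();go([631.5,-167.5,89],184.1)"
```

```text
clock: 8.88
eef_pos: [634.7, -167.6, 198.3]
tool_rot: [3.141, 0.001, -3.071]
force: [0.2, 0.1, 0.9]
width: 51.3
t 8.88 tcp [ 634.7 -167.6  198.3] rpy deg [ 1.800e+02  1.000e-01 -1.759e+02] w 51.3 F [0.2 0.1 0.9] q [ 0.23  0.67 -0.02  1.53  0.02  0.94  1.84]
shift(units) [0.11 0.01 3.64] turn(units) [ 0.    0.01 -0.01]
```

```bash
python3 -m crank '[[[0.1,0,0.7,0,0,0],[0,0,0.8,0,0,0],[0,0,0.8,0,0,0],[0,0,0.6,0,0,0],[0,0,0.4,0,0,0],[0,0,0.1,0,0,0],[0,0,0,0,0,0]]]'
python3 -c "
from h import *
T();go([631.5,-167.5,89],184.1)"
```

```text
clock: 9.47
eef_pos: [635.7, -172.0, 97.4]
tool_rot: [-3.137, 0.01, -3.075]
force: [-0.0, -0.0, 0.7]
width: 51.3
t 9.47 tcp [ 635.7 -172.    97.4] rpy deg [-179.8    0.6 -176.2] w 51.3 F [-0.  -0.   0.7] q [ 0.23  0.79 -0.02  1.61  0.02  0.73  1.84]
shift(units) [0.13 0.16 0.28] turn(units) [-0.04  0.1  -0.04]
```

```bash
python3 -m crank '[[[0.12,0.15,0.25,0,0.1,0],[0,0,0,0,0,0],[0,0,0,0,0,0]]]'
python3 -m crank '[[[0,0,0,0,0,0],[0,0,0,0,0,0],[0,0,0,0,0,0],[0,0,0,0,0,0],[0,0,0,0,0,0]]]' 1
python3 -c "
from h import *
T();go([631.5,-167.5,89],184.1)"
```

```text
clock: 9.72
eef_pos: [633.4, -168.6, 92.0]
tool_rot: [-3.136, 0.003, -3.076]
force: [0.6, -1.0, -0.3]
width: 51.5
clock: 10.13
eef_pos: [634.9, -168.6, 94.9]
tool_rot: [-3.135, 0.007, -3.075]
force: [-0.8, -0.0, -1.0]
width: 23.1
t 10.13 tcp [ 634.9 -168.6   94.9] rpy deg [-179.6    0.4 -176.2] w 23.1 F [-0.8 -0.  -1. ] q [ 0.22  0.79 -0.02  1.62  0.03  0.72  1.83]
shift(units) [0.11 0.04 0.2 ] turn(units) [-0.07  0.07 -0.05]
```

```bash
python3 -m crank '[[[0.3,0,0.02,0,0,0],[0.4,0,0.02,0,0,0],[0.4,0,0.02,0,0,0]]]'
python3 -c "
from h import *
T();go([566,-172,95],184.1)"
```

```text
clock: 10.38
eef_pos: [607.2, -170.4, 94.3]
tool_rot: [-3.133, 0.018, -3.074]
force: [2.3, 0.1, 4.7]
width: 22.8
t 10.38 tcp [ 607.2 -170.4   94.3] rpy deg [-179.5    1.  -176.1] w 22.8 F [2.3 0.1 4.7] q [ 0.24  0.76 -0.02  1.71  0.03  0.66  1.84]
shift(units) [ 1.37  0.04 -0.05] turn(units) [-0.08  0.17 -0.03]
```

```bash
python3 -m crank '[[[0.25,0,0,0,0.15,0],[0,0,0,0,0,0]]]'
python3 -c "
from h import *
T();x=ctrl.read_state()['eef_pos'];d=x-[594.3,-129.5,0];c,s=np.cos(.0716),np.sin(.0716);print('shaker',d[0]*c+d[1]*s,-d[0]*s+d[1]*c)"
python3 -m crank '[[[0,0,-0.4,0,0,0],[0,0,-0.9,0,0,0],[0,0,-0.9,0,0,0],[0,0,-0.9,0,0,0],[0,0,-0.4,0,0,0],[0,0,0,0,0,0]]]'
python3 -c "
from h import *
T();go([600,-384,205],85.4)"
```

```text
clock: 10.55
eef_pos: [597.2, -171.7, 94.5]
tool_rot: [-3.133, -0.001, -3.075]
force: [-0.4, -0.1, -1.2]
width: 22.5
t 10.55 tcp [ 597.2 -171.7   94.5] rpy deg [-1.795e+02 -1.000e-01 -1.762e+02] w 22.5 F [-0.4 -0.1 -1.2] q [ 0.24  0.75 -0.02  1.72  0.03  0.67  1.84]
shaker -0.0819730323401866 -42.27209394282769
clock: 11.05
eef_pos: [598.5, -169.6, 205.3]
tool_rot: [-3.134, -0.005, -3.074]
force: [0.2, -0.6, -0.2]
width: 23.0
t 11.05 tcp [ 598.5 -169.6  205.3] rpy deg [-179.6   -0.3 -176.1] w 23.0 F [ 0.2 -0.6 -0.2] q [ 0.24  0.62 -0.02  1.63  0.02  0.9   1.85]
shift(units) [ 0.44 -7.13  0.06] turn(units) [-0.09  0.02 16.41]
```

```bash
python3 -m crank '[[[0,-0.6,0,0,0,0],[0.1,-1,0,0,0,0],[0.1,-1,0,0,0,0],[0.1,-1,0,0,0,0],[0.1,-1,0,0,0,0],[0,-1,0,0,0,0],[0,-0.8,0,0,0,0],[0,-0.3,0,0,0,0],[0,0,0,0,0,0]]]'
python3 -m crank '[[[0,0,0,0,0,0.6],[0,0,0,0,0,1],[0,0,0,0,0,1],[0,0,0,0,0,1],[0,0,0,0,0,1],[0,0,0,0,0,1],[0,0,0,0,0,1],[0,0,0,0,0,1],[0,0,0,0,0,1],[0,0,0,0,0,1],[0,0,0,0,0,1],[0,0,0,0,0,1]]]'
python3 -m crank '[[[0,0,0,0,0,1],[0,0,0,0,0,1],[0,0,0,0,0,1],[0,0,0,0,0,0.6],[0,0,0,0,0,0],[0,0,0,0,0,0]]]'
python3 -c "
from h import *
T();go([530,-379,60],85.4)"
```

```text
clock: 11.8
eef_pos: [603.9, -372.9, 203.6]
tool_rot: [-3.14, -0.006, -3.063]
force: [0.1, 0.7, -0.6]
width: 23.3
clock: 12.8
eef_pos: [608.1, -340.4, 197.0]
tool_rot: [-3.14, -0.03, 1.969]
force: [-0.5, 0.2, -0.1]
width: 22.8
clock: 13.3
eef_pos: [611.3, -321.3, 194.1]
tool_rot: [-3.125, -0.043, 1.584]
force: [-0.5, -1.0, 0.4]
width: 22.8
t 13.3 tcp [ 611.3 -321.3  194.1] rpy deg [-179.1   -2.4   90.8] w 22.8 F [-0.5 -1.   0.4] q [ 0.25  0.78  0.4   1.4  -0.34  1.07  0.74]
shift(units) [-2.08 -2.67  4.43] turn(units) [-0.18 -0.4   0.9 ]
```

```bash
python3 -m crank '[[[-0.6,-0.8,0,-0.1,-0.2,0.5],[-0.8,-0.9,0,-0.08,-0.2,0.4],[-0.6,-0.7,0.4,0,0,0],[0,-0.2,0.8,0,0,0],[0,0,0.8,0,0,0],[0,0,0.8,0,0,0],[0,0,0.6,0,0,0],[0,0,0,0,0,0],[0,0,0,0,0,0]]]'
python3 -c "
from h import *
T();go([530,-382,30],85.4)"
```

```text
clock: 14.05
eef_pos: [534.0, -369.0, 88.6]
tool_rot: [3.134, -0.006, 1.514]
force: [0.1, -0.3, 0.1]
width: 23.3
t 14.05 tcp [ 534.  -369.    88.6] rpy deg [179.6  -0.4  86.8] w 23.3 F [ 0.1 -0.3  0.1] q [ 0.36  0.82  0.36  1.65 -0.4   0.74  0.86]
shift(units) [-0.45 -0.12  1.95] turn(units) [ 0.07 -0.06  0.23]
```

```bash
python3 -m crank '[[[-0.4,-0.12,0.5,0,0,0.2],[0,0,0.5,0,0,0],[0,0,0.5,0,0,0],[0,0,0.4,0,0,0],[0,0,0.1,0,0,0],[0,0,0,0,0,0]]]'
python3 -c "
from h import *
T();go([530,-382,25],85.4)"
```

```text
clock: 14.55
eef_pos: [533.6, -385.4, 29.4]
tool_rot: [3.125, -0.001, 1.493]
force: [-0.0, -0.4, -1.7]
width: 22.9
t 14.55 tcp [ 533.6 -385.4   29.4] rpy deg [ 1.791e+02 -1.000e-01  8.560e+01] w 22.9 F [-0.  -0.4 -1.7] q [ 0.4   0.91  0.32  1.65 -0.44  0.64  0.89]
shift(units) [ 0.1  -0.13  0.14] turn(units) [ 0.16 -0.01  0.03]
```

```bash
python3 -m crank '[[[0,-0.1,0.1,0.15,0,0],[0,0,0.06,0,0,0],[0,0,0,0,0,0]]]'
python3 -m crank '[[[0,0,0,0,0,0],[0,0,0,0,0,0],[0,0,0,0,0,0],[0,0,0,0,0,0]]]' -0.2
python3 -m crank '[[[0,0,-0.4,0,0,0],[0,0,-0.8,0,0,0],[0,0,-1,0,0,0],[0,0,-1,0,0,0],[0,0,-1,0,0,0],[0,0,-1,0,0,0],[0,0,-0.8,0,0,0],[0,0,0,0,0,0]]]'
python3 - <<'E'
from h import *
T()
P,C,I=both()
for t in (0,1):
    k=I==t
    for zb in (4,75):
        for x in carriers(P[k],C[k],I[k],'orange',zb): print(t,zb,*x)
    for x in carriers(P[k],C[k],I[k],'blue'): print(t,*x)
p=snap('scene');cv2.imwrite('pics/a3.png',cv2.resize(p['color'][200:380,130:370,::-1],None,fx=3.3,fy=3.3,interpolation=cv2.INTER_CUBIC))
E
```

```text
clock: 14.8
eef_pos: [531.0, -386.5, 25.6]
tool_rot: [3.141, 0.001, 1.493]
force: [0.5, 0.0, -1.2]
width: 23.1
clock: 15.13
eef_pos: [532.6, -387.2, 27.8]
tool_rot: [3.137, 0.003, 1.494]
force: [-0.8, 0.6, -0.1]
width: 51.6
clock: 15.8
eef_pos: [530.7, -386.7, 221.4]
tool_rot: [3.137, 0.002, 1.492]
force: [-0.4, -0.3, 0.5]
width: 50.9
t 15.8 tcp [ 530.7 -386.7  221.4] rpy deg [1.798e+02 1.000e-01 8.550e+01] w 50.9 F [-0.4 -0.3  0.5] q [ 0.33  0.68  0.45  1.52 -0.33  1.01  0.79]
0 4 [ 530.8 -385.3] [ 530.8 -385.5] base [ 529.5 -391.4] [81.6 49.1] yaw -95.3 labdir -94.6 321
0 75 [621.5 -28.4] [622.  -29.2] base [605.6 -42. ] [87.3 83.4] yaw 88.2 labdir 2.2 199
0 [545.8 371.4] [546.1 367.9] base [547.5 368.4] [105.4 108. ] yaw -55.0 labdir 17.7 201
0 [556.3 279.1] [556.7 278.6] base [554.2 278.1] [111.7 105.1] yaw 37.2 labdir 10.7 230
0 [507.1 191.8] [506.5 190.3] base [510.7 186.3] [117.5 106. ] yaw 28.6 labdir 4.9 233
1 75 [622.  -26.2] [622.4 -26.5] base [606.9 -36.4] [95.5 85.6] yaw 89.0 labdir 5.6 201
1 [840.  -99.6] [834.9 -99.2] base [798.8 -80. ] [92.2 24.5] yaw 67.8 labdir 105.9 11
1 [556.8 281.4] [556.4 281.8] base [556.4 281.1] [114.3 111.3] yaw 89.4 labdir 9.3 303
1 [546.6 371.3] [546.3 371. ] base [544.7 369.1] [108.2 114.1] yaw -51.5 labdir 16.0 276
1 [506.3 192.1] [506.1 193.3] base [509.8 191.7] [117.3 111. ] yaw 88.5 labdir 4.8 300
```

View pics/a3.png

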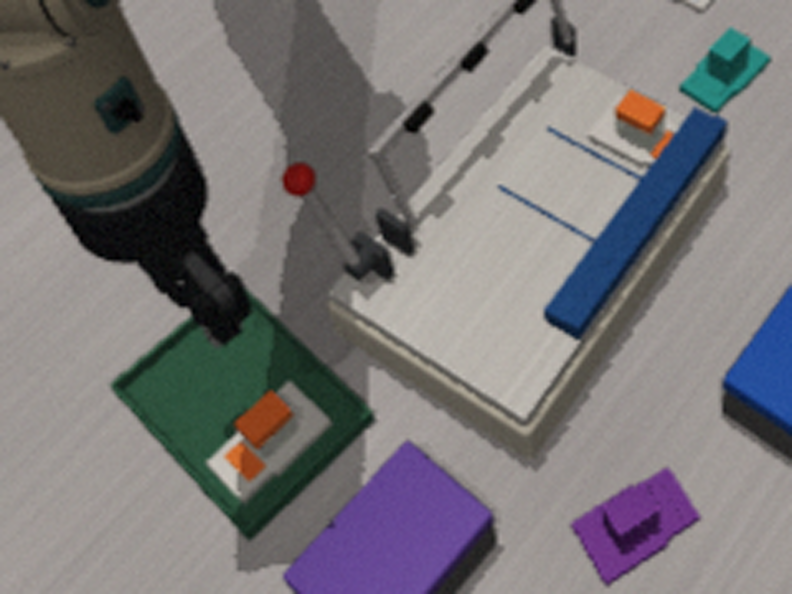

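```bash
python3 -m crank '[[[0.1,0.7,-0.2,0,0,0],[0.1,1,-0.2,0,0,0],[0.1,0.9,0,0,0,-0.5],[0,0,0,0,0,-1],[0,0,0,0,0,-1],[0,0,0,0,0,-1],[0,0,0,0,0,-1],[0,0,0,0,0,-1],[0,0,0,0,0,-1],[0,0,0,0,0,-1],[0,0,0,0,0,-1],[0,0,0,0,0,-1]]]'
python3 -m crank '[[[0,0,0,0,0,-1],[0,0,0,0,0,-1],[0,0,0,0,0,-1],[0,0,0,0,0,-1],[0,0,0,0,0,-1],[0,0,0,0,0,-1],[0,0,0,0,0,-0.4],[0,0,0,0,0,0]]]'
python3 -c "
from h import *
T();go([620,-27,205],184.1)"
```

```text
clock: 16.95
eef_pos: [599.0, -370.4, 201.2]
tool_rot: [3.141, -0.051, 2.533]
force: [0.3, -0.6, 0.5]
width: 51.3
clock: 17.62
eef_pos: [590.0, -363.5, 182.9]
tool_rot: [3.085, -0.064, -3.039]
force: [0.2, 0.5, 0.1]
width: 51.5
t 17.62 tcp [ 590.  -363.5  182.9] rpy deg [ 176.8   -3.7 -174.1] w 51.5 F [0.2 0.5 0.1] q [ 0.53  0.79 -0.03  1.33  0.01  1.11  2.18]
shift(units) [-2.1  11.08 -0.25] turn(units) [ 0.53 -0.62  0.28]
```

```bash
python3 -m crank '[[[-0.7,0.5,-0.3,0.27,-0.3,0.28],[-0.7,0.9,-0.2,0.26,-0.3,0],[-0.5,1,0,0,0,0],[0,1,0,0,0,0],[0,1,0,0,0,0],[0,1,0,0,0,0],[0,1,0,0,0,0],[0,1,0,0,0,0],[0,1,0,0,0,0],[0,1,0,0,0,0],[0,0.8,0,0,0,0],[0,0.3,0,0,0,0]]]'
python3 -m crank '[[[0,0,0,0,0,0],[0,0,0,0,0,0]]]'
python3 -c "
from h import *
T();go([621,-27,130],184.1)"
```

```text
clock: 18.62
eef_pos: [617.9, -33.4, 178.5]
tool_rot: [3.136, -0.031, -3.099]
force: [0.8, 0.5, -1.0]
width: 51.1
clock: 18.78
eef_pos: [616.8, -30.5, 176.9]
tool_rot: [3.135, -0.034, -3.096]
force: [-0.4, -1.1, 0.2]
width: 51.4
t 18.78 tcp [616.8 -30.5 176.9] rpy deg [ 179.6   -2.  -177.4] w 51.4 F [-0.4 -1.1  0.2] q [ 0.01  0.66  0.    1.63 -0.01  0.89  1.63]
shift(units) [-0.2   0.1   1.56] turn(units) [ 0.07 -0.33 -0.25]
```

```bash
python3 -m crank '[[[-0.2,0.1,0.5,0.07,-0.33,-0.25],[0,0,0.7,0,0,0],[0,0,0.7,0,0,0],[0,0,0.5,0,0,0],[0,0,0.2,0,0,0],[0,0,0,0,0,0]]]'
python3 -c "
from h import *
T();go([621.5,-27,92],184.1)"
```

```text
clock: 19.28
eef_pos: [623.9, -43.2, 95.6]
tool_rot: [-3.132, 0.004, -3.086]
force: [-1.5, 2.3, 2.8]
width: 51.1
t 19.28 tcp [623.9 -43.2  95.6] rpy deg [-179.4    0.2 -176.8] w 51.1 F [-1.5  2.3  2.8] q [0.02 0.76 0.01 1.71 0.01 0.67 1.64]
shift(units) [0.05 0.54 0.11] turn(units) [-0.09  0.03 -0.16]
```

```bash
python3 -m crank '[[[0,0.3,0,0,0,-0.1],[0,0.25,0.05,0,0,0],[0,0,0,0,0,0]]]'
python3 - <<'E'
from h import *
T();go([621.5,-27,92],184.1)
P,C,I=both()
for t in (0,1):
    k=I==t
    for x in carriers(P[k],C[k],I[k],'orange',75): print(t,*x)
E
```

```text
clock: 19.53
eef_pos: [623.6, -29.5, 94.9]
tool_rot: [-3.13, 0.005, -3.081]
force: [0.5, 0.7, -0.2]
width: 51.4
t 19.53 tcp [623.6 -29.5  94.9] rpy deg [-179.3    0.3 -176.5] w 51.4 F [ 0.5  0.7 -0.2] q [-0.01  0.76  0.01  1.71  0.01  0.67  1.62]
shift(units) [0.06 0.09 0.09] turn(units) [-0.11  0.04 -0.1 ]
0 [631.  -29.8] [631.3 -30.2] base [631.1 -45.1] [87. 61.] yaw 49.9 labdir 2.1 53
```

```bash
python3 -m crank '[[[0.06,0.06,0.09,-0.1,0,-0.1],[0,0,0.03,0,0,0]]]'
python3 -m crank '[[[0,0,0.02,0,0,0],[0,0,0.02,0,0,0],[0,0,0.02,0,0,0],[0,0,0,0,0,0],[0,0,0,0,0,0]]]' 1
python3 -c "
from h import *
T();go([621.5,-27,92],184.1)"
```

```text
clock: 19.8
eef_pos: [622.8, -29.0, 92.8]
tool_rot: [-3.139, 0.008, -3.069]
force: [-1.4, 0.1, -1.3]
width: 51.4
clock: 20.22
eef_pos: [623.4, -29.6, 92.1]
tool_rot: [-3.139, 0.01, -3.07]
force: [0.2, -0.3, -0.9]
width: 23.2
t 20.22 tcp [623.4 -29.6  92.1] rpy deg [-179.9    0.5 -175.9] w 23.2 F [ 0.2 -0.3 -0.9] q [ 0.    0.76 -0.    1.72  0.01  0.66  1.64]
shift(units) [0.06 0.09 0.  ] turn(units) [-0.02  0.09  0.  ]
```

```bash
python3 -m crank '[[[0.3,0,0.01,0,0.05,0],[0.4,0,0.01,0,0.05,0],[0.4,0,0.01,0,0.05,0],[0.2,0,0,0,0.05,0],[0,0,0,0,0,0]]]'
python3 -c "
from h import *
T()"
python3 -m crank '[[[0,0,-0.4,0,0,0],[0,0,-0.9,0,0,0],[0,0,-0.9,0,0,0],[0,0,-0.9,0,0,0],[0,0,-0.7,0,0,0],[0,0,0,0,0,0]]]'
python3 -c "
from h import *
T();go([604,-355,215],184)"
```

```text
clock: 20.63
eef_pos: [586.4, -32.2, 92.5]
tool_rot: [-3.139, -0.003, -3.07]
force: [0.4, 0.1, -0.0]
width: 22.9
t 20.63 tcp [586.4 -32.2  92.5] rpy deg [-179.9   -0.2 -175.9] w 22.9 F [ 0.4  0.1 -0. ] q [ 0.01  0.72 -0.    1.81  0.01  0.61  1.64]
clock: 21.13
eef_pos: [583.6, -32.3, 211.5]
tool_rot: [-3.139, -0.013, -3.07]
force: [0.9, 0.7, -0.3]
width: 23.1
t 21.13 tcp [583.6 -32.3 211.5] rpy deg [-179.9   -0.8 -175.9] w 23.1 F [ 0.9  0.7 -0.3] q [ 0.01  0.56 -0.    1.72  0.01  0.88  1.64]
shift(units) [  0.09 -10.78  -0.09] turn(units) [-0.02 -0.13  0.02]
```

```bash
python3 -m crank '[[[-0.4,-0.6,-0.1,0,0,0],[-0.4,-1,0,0,0,0],[0,-1,0,0,0,0],[0,-1,0,0,0,0],[0,-1,0,0,0,0],[0,-1,0,0,0,0],[0,-1,0,0,0,0],[0,-1,0,0,0,0],[0,-1,0,0,0,0],[0,-1,0,0,0,0],[0,-0.9,0,0,0,0],[0,-0.4,0,0,0,0]]]'
python3 -m crank '[[[0,0,0,0,0,0.6],[0,0,0,0,0,1],[0,0,0,0,0,1],[0,0,0,0,0,1],[0,0,0,0,0,1],[0,0,0,0,0,1],[0,0,0,0,0,1],[0,0,0,0,0,1],[0,0,0,0,0,1],[0,0,0,0,0,1],[0,0,0,0,0,1],[0,0,0,0,0,1]]]'
python3 -m crank '[[[0,0,0,0,0,1],[0,0,0,0,0,1],[0,0,0,0,0,1],[0,0,0,0,0,0.8],[0,0,0,0,0,0],[0,0,0,0,0,0]]]'
python3 -c "
from h import *
T();go([450,-376,110],85.4)"
```

```text
clock: 22.13
eef_pos: [632.0, -362.0, 211.2]
tool_rot: [3.135, -0.024, -3.055]
force: [-0.1, -0.1, -0.9]
width: 23.0
clock: 23.13
eef_pos: [622.0, -368.2, 200.6]
tool_rot: [-3.103, -0.029, 1.943]
force: [1.0, 0.4, -0.8]
width: 23.0
clock: 23.63
eef_pos: [619.6, -365.2, 196.1]
tool_rot: [-3.084, -0.016, 1.525]
force: [0.9, 0.3, -0.4]
width: 23.2
t 23.63 tcp [ 619.6 -365.2  196.1] rpy deg [-176.7   -0.9   87.4] w 23.2 F [ 0.9  0.3 -0.4] q [ 0.28  0.84  0.44  1.27 -0.33  1.17  0.69]
shift(units) [-0.67 -5.46  3.18] turn(units) [-0.55 -0.14  0.33]
```

```bash
python3 -m crank '[[[-0.2,-0.8,0,-0.27,-0.07,0.3],[-0.2,-1,0,-0.27,-0.07,0],[-0.1,-1,0,0,0,0],[-0.1,-1,0,0,0,0],[0,-1,0,0,0,0],[0,-0.5,0.5,0,0,0],[0,0,0.8,0,0,0],[0,0,0.8,0,0,0],[0,0,0.6,0,0,0],[0,0,0.3,0,0,0],[0,0,0,0,0,0],[0,0,0,0,0,0]]]'
python3 -c "
from h import *
T();go([450,-374.5,28],85.4)"
```

```text
clock: 24.63
eef_pos: [452.5, -370.8, 104.0]
tool_rot: [3.139, -0.002, 1.524]
force: [0.4, 0.2, -0.2]
width: 23.1
t 24.63 tcp [ 452.5 -370.8  104. ] rpy deg [ 1.799e+02 -1.000e-01  8.730e+01] w 23.1 F [ 0.4  0.2 -0.2] q [ 0.42  0.73  0.36  1.82 -0.4   0.66  0.97]
shift(units) [-0.13 -0.08  2.53] turn(units) [ 0.02 -0.02  0.32]
```

```bash
python3 -m crank '[[[-0.1,-0.08,0.6,0,0,0.3],[0,0,0.7,0,0,0],[0,0,0.6,0,0,0],[0,0,0.4,0,0,0],[0,0,0.1,0,0,0],[0,0,0,0,0,0]]]'
python3 -c "
from h import *
T();go([450,-374.5,22],85.4)"
```

```text
clock: 25.13
eef_pos: [456.6, -377.5, 36.0]
tool_rot: [3.127, 0.004, 1.498]
force: [-0.6, -0.2, -0.3]
width: 23.1
t 25.13 tcp [ 456.6 -377.5   36. ] rpy deg [179.2   0.3  85.8] w 23.1 F [-0.6 -0.2 -0.3] q [ 0.46  0.83  0.3   1.84 -0.46  0.52  1.  ]
shift(units) [ 0.08 -0.23  0.46] turn(units) [0.14 0.04 0.07]
```

```bash
python3 -m crank '[[[0.05,-0.2,0.1,0.14,0.04,0],[0,-0.05,0.15,0,0,0],[0,0,0.15,0,0,0],[0,0,0.05,0,0,0],[0,0,0,0,0,0]]]'
python3 -c "
from h import *
T();go([450,-374.5,22],85.4)"
```

```text
clock: 25.55
eef_pos: [450.7, -376.9, 24.8]
tool_rot: [3.139, 0.003, 1.5]
force: [-0.4, 0.2, -0.5]
width: 23.2
t 25.55 tcp [ 450.7 -376.9   24.8] rpy deg [179.8   0.2  85.9] w 23.2 F [-0.4  0.2 -0.5] q [ 0.47  0.85  0.29  1.85 -0.46  0.51  1.  ]
shift(units) [ 0.08 -0.03  0.09] turn(units) [0.03 0.03 0.09]
```

```bash
python3 -m crank '[[[0,0,0.1,0,0,0],[0,0,0.07,0,0,0],[0,0,0,0,0,0]]]'
python3 -m crank '[[[0,0,0,0,0,0],[0,0,0,0,0,0],[0,0,0,0,0,0],[0,0,0,0,0,0]]]' -0.2
python3 -m crank '[[[0,0,-0.4,0,0,0],[0,0,-0.8,0,0,0],[0,0,-1,0,0,0],[0,0,-1,0,0,0],[0,0,-1,0,0,0],[0,0,-1,0,0,0],[0,0,-1,0,0,0],[0,0,-1,0,0,0],[0,0,-1,0,0,0],[0,0,-0.5,0,0,0],[0,0,0,0,0,0]]]'
python3 - <<'E'
from h import *
T()
P,C,I=both()
for t in (0,1):
    k=I==t
    for x in carriers(P[k],C[k],I[k],'orange',4): print(t,*x)
    for x in carriers(P[k],C[k],I[k],'blue'): print(t,*x)
    m=k&((C[:,0]<4)|(C[:,0]>176))&(C[:,1]>150)&(C[:,2]>60)&(abs(P[:,0]-500)<60)&(abs(P[:,1]+270)<60)
    print('knob',m.sum(),P[m].mean(0),P[m][:,2].max())
E
```

```text
clock: 25.8
eef_pos: [451.2, -377.3, 21.4]
tool_rot: [3.137, 0.003, 1.5]
force: [0.7, 0.4, -1.2]
width: 23.0
clock: 26.13
eef_pos: [451.7, -377.7, 21.7]
tool_rot: [3.136, 0.004, 1.5]
force: [-0.3, -0.2, -0.4]
width: 51.3
clock: 27.05
eef_pos: [447.9, -376.0, 301.3]
tool_rot: [3.137, 0.003, 1.497]
force: [0.0, -0.0, 0.3]
width: 51.2
t 27.05 tcp [ 447.9 -376.   301.3] rpy deg [179.7   0.2  85.7] w 51.2 F [ 0.  -0.   0.3] q [ 0.33  0.5   0.51  1.63 -0.27  1.08  0.83]
0 [ 450.5 -376.1] [ 450.9 -376.7] base [ 438.3 -380.9] [82.3 73.8] yaw -93.8 labdir -94.8 291
0 [ 531.1 -385.5] [ 531.1 -385.5] base [ 513.9 -388.2] [84.  83.3] yaw -94.3 labdir -96.6 363
0 [545.4 371.6] [545.8 368.5] base [545.3 380.7] [100.6 114. ] yaw -15.1 labdir 14.9 194
0 [555.9 279.6] [556.4 278.9] base [557.2 277. ] [115.8 100.8] yaw 12.1 labdir 9.8 216
0 [506.  191.7] [506.4 190.2] base [508.1 192.7] [112.1 108.1] yaw 6.5 labdir 4.8 234
knob 72 [ 498.28249971 -273.28080065  206.21668312] 212.75466710055403
1 [ 531.3 -386. ] [ 530.7 -385.8] base [ 527.2 -387.4] [ 89.8 100. ] yaw -50.7 labdir -99.8 150
1 [ 450. -377.] [ 451.  -377.4] base [ 468.3 -381.9] [81.4 80.9] yaw -91.5 labdir -96.0 140
1 [839.9 -99.4] [835.3 -97. ] base [787.7 -99. ] [55.9 12.5] yaw 88.7 labdir 110.8 16
1 [556.6 281.2] [556.4 281.7] base [557.7 281.9] [109.  116.9] yaw -49.9 labdir 10.0 298
1 [546.5 370.7] [546.3 371. ] base [544.9 367.2] [115.1 109.2] yaw 5.8 labdir 17.5 294
1 [506.  191.7] [506.1 193.4] base [507.  193.6] [107.2 111.3] yaw -27.6 labdir 5.5 285
knob 37 [ 494.70794041 -269.2096618   205.76990805] 214.38616096071138
```

```bash
python3 -m crank '[[[0.7,0,0,0,0,0],[1,0,0,0,0,0],[1,0,0,0,0,0],[1,0,0,0,0,0],[1,0,0,0,0,0],[1,0,0,0,0,0],[1,0,0,0,0,0],[1,0,0,0,0,0],[1,0,0,0,0,0],[1,0,0,0,0,0],[1,0,0,0,0,0],[1,0,0,0,0,0]]]'
python3 -m crank '[[[1,0,0,0,0,0],[1,0,0,0,0,0],[1,0,0,0,0,0],[1,0,0,0,0,0],[1,0,0,0,0,0],[0.4,0,0,0,0,-0.7],[0,0,0,0,0,-1],[0,0,0,0,0,-1],[0,0,0,0,0,-1],[0,0,0,0,0,-1],[0,0,0,0,0,-1],[0,0,0,0,0,-1]]]'
python3 -m crank '[[[0,0,0,0,0,-1],[0,0,0,0,0,-1],[0,0,0,0,0,-1],[0,0,0,0,0,-1],[0,0,0,0,0,-1],[0,0,0,0,0,-1],[0,0,0,0,0,-1],[0,0,0,0,0,-1],[0,0,0,0,0,-1],[0,0,0,0,0,0],[0,0,0,0,0,0]]]'
python3 -c "
from h import *
T();go([506,192,130],184)"
```

```text
clock: 28.15
eef_pos: [459.6, -12.4, 278.4]
tool_rot: [-3.102, 0.001, 1.48]
force: [1.0, -0.4, 0.4]
width: 51.2
clock: 29.15
eef_pos: [455.3, 166.6, 256.1]
tool_rot: [-3.069, -0.044, 2.23]
force: [-0.6, -0.3, -0.2]
width: 51.3
clock: 30.07
eef_pos: [439.1, 162.1, 237.5]
tool_rot: [-3.129, -0.127, -3.059]
force: [0.5, 1.2, -0.3]
width: 51.1
t 30.07 tcp [439.1 162.1 237.5] rpy deg [-179.3   -7.3 -175.3] w 51.1 F [ 0.5  1.2 -0.3] q [-0.36  0.43 -0.04  1.89 -0.01  0.95  1.26]
shift(units) [-2.74  0.85  3.25] turn(units) [-0.13 -1.21  0.13]
```

```bash
python3 -m crank '[[[-0.6,0.2,0.4,-0.1,-0.6,0.13],[-0.8,0.3,0.6,0,-0.6,0],[-0.8,0.3,0.7,0,0,0],[-0.4,0,0.7,0,0,0],[0,0,0.5,0,0,0],[0,0,0,0,0,0],[0,0,0,0,0,0]]]'
python3 -c "
from h import *
T();go([506,192,20],184)"
```

```text
clock: 30.65
eef_pos: [511.7, 190.4, 138.8]
tool_rot: [-3.135, -0.003, -3.092]
force: [0.1, 0.0, 0.1]
width: 51.6
t 30.65 tcp [511.7 190.4 138.8] rpy deg [-179.6   -0.2 -177.2] w 51.6 F [0.1 0.  0.1] q [-0.4   0.61 -0.01  1.89  0.02  0.65  1.19]
shift(units) [0.17 0.09 3.96] turn(units) [-0.06 -0.03 -0.2 ]
```

```bash
python3 -m crank '[[[0.15,0.1,0.6,0,0,-0.2],[0.05,0,0.8,0,0,0],[0.05,0,0.8,0,0,0],[0,0,0.8,0,0,0],[0,0,0.4,0,0,0],[0,0,0.1,0,0,0],[0,0,0,0,0,0]]]'
python3 -c "
from h import *
T();go([506,192,18],184)"
```

```text
clock: 31.23
eef_pos: [505.4, 193.2, 36.3]
tool_rot: [-3.136, 0.004, -3.08]
force: [-0.4, -0.6, 0.5]
width: 51.1
t 31.23 tcp [505.4 193.2  36.3] rpy deg [-179.7    0.2 -176.4] w 51.1 F [-0.4 -0.6  0.5] q [-0.41  0.77 -0.01  1.97  0.03  0.4   1.18]
shift(units) [-0.02 -0.04  0.61] turn(units) [-0.05  0.04 -0.07]
```

```bash
python3 -m crank '[[[0,0,0.25,0,0,0],[0,0,0.25,0,0,0],[0,0,0.05,0,0,0],[0,0,0,0,0,0]]]'
python3 -m crank '[[[0,0,0.02,0,0,0],[0,0,0.02,0,0,0],[0,0,0.01,0,0,0],[0,0,0,0,0,0],[0,0,0,0,0,0]]]' 1
python3 -c "
from h import *
T();go([506,192,18],184)"
```

```text
clock: 31.57
eef_pos: [507.7, 193.9, 22.1]
tool_rot: [-3.138, 0.009, -3.081]
force: [0.0, -0.3, 0.6]
width: 51.2
clock: 31.98
eef_pos: [508.9, 194.3, 22.1]
tool_rot: [-3.139, 0.012, -3.082]
force: [-0.6, -0.5, -1.6]
width: 22.6
t 31.98 tcp [508.9 194.3  22.1] rpy deg [-179.9    0.7 -176.6] w 22.6 F [-0.6 -0.5 -1.6] q [-0.42  0.8  -0.01  1.97  0.03  0.37  1.18]
shift(units) [ 0.1  -0.07  0.14] turn(units) [-0.02  0.12 -0.1 ]
```

```bash
python3 -m crank '[[[0,0,-0.4,0,0,0],[0,0,-0.9,0,0,0],[0,0,-1,0,0,0],[-0.4,0,-1,0,0,0],[-0.8,0,-1,0,0,0],[-0.9,0,-0.7,0,0,-0.1],[-0.8,-0.3,0,0,0,0],[-0.2,-0.8,0,0,0,0],[0,-1,0,0,0,0],[0,-1,0,0,0,0],[0,-1,0,0,0,0],[0,-1,0,0,0,0]]]'
python3 -m crank '[[[0,-1,0,0,0,0],[0,-1,0,0,0,0],[0,-1,0,0,0,0],[0,-1,0,0,0,0],[0,-1,0,0,0,0],[0,-0.6,0,0,0,0],[0,-0.2,0,0,0,0],[0,0,0,0,0,0],[0,0,0,0,0,0]]]'
python3 -c "
from h import *
T();go([602,-169,120],184.1)"
```

```text
clock: 32.98
eef_pos: [613.2, 54.4, 190.4]
tool_rot: [3.138, 0.016, -3.052]
force: [0.5, -1.3, -0.6]
width: 22.9
clock: 33.73
eef_pos: [624.8, -137.9, 197.0]
tool_rot: [-3.14, 0.016, -3.064]
force: [-0.7, -0.0, -0.8]
width: 22.8
t 33.73 tcp [ 624.8 -137.9  197. ] rpy deg [-179.9    0.9 -175.5] w 22.8 F [-0.7 -0.  -0.8] q [ 0.2   0.64 -0.05  1.6   0.03  0.89  1.79]
shift(units) [ 0.88 -0.97  2.55] turn(units) [-0.02  0.15  0.06]
```

```bash
python3 -m crank '[[[0.45,-0.5,0,0,0.1,0.05],[0.45,-0.45,0.3,0,0,0],[0,0,0.6,0,0,0],[0,0,0.7,0,0,0],[0,0,0.5,0,0,0],[0,0,0.2,0,0,0],[0,0,0,0,0,0]]]'
python3 -c "
from h import *
T();go([602,-169,98],184.1)"
```

```text
clock: 34.32
eef_pos: [602.5, -151.3, 128.8]
tool_rot: [3.135, 0.011, -3.05]
force: [0.4, -0.2, -0.9]
width: 22.7
t 34.32 tcp [ 602.5 -151.3  128.8] rpy deg [ 179.6    0.6 -174.7] w 22.7 F [ 0.4 -0.2 -0.9] q [ 0.24  0.7  -0.05  1.7   0.04  0.73  1.83]
shift(units) [ 0.08 -0.59  1.02] turn(units) [0.06 0.1  0.2 ]
```

```bash
python3 -m crank '[[[0.08,-0.3,0.2,0.05,0,0.2],[0,-0.25,0.2,0,0,0],[0,0,0.2,0,0,0],[0,0,0.2,0,0,0],[0,0,0,0,0,0]]]'
python3 -c "
from h import *
T();go([602,-169,98],184.1)"
```

```text
clock: 34.73
eef_pos: [604.2, -166.3, 105.4]
tool_rot: [3.14, 0.015, -3.068]
force: [-0.4, 0.5, -0.7]
width: 22.9
t 34.73 tcp [ 604.2 -166.3  105.4] rpy deg [ 179.9    0.9 -175.8] w 22.9 F [-0.4  0.5 -0.7] q [ 0.26  0.74 -0.05  1.71  0.04  0.68  1.83]
shift(units) [ 0.08 -0.08  0.24] turn(units) [0.01 0.14 0.02]
```

```bash
python3 -m crank '[[[0.05,-0.12,0.1,0,0.05,0.02],[0,0,0.1,0,0,0],[0,0,0.05,0,0,0],[0,0,0,0,0,0]]]'
python3 -c "
from h import *
T();go([602,-170.5,97],184.1)"
```

```text
clock: 35.07
eef_pos: [603.3, -170.9, 97.4]
tool_rot: [3.141, 0.01, -3.071]
force: [0.1, -0.7, 0.4]
width: 23.1
t 35.07 tcp [ 603.3 -170.9   97.4] rpy deg [ 179.9    0.6 -176. ] w 23.1 F [ 0.1 -0.7  0.4] q [ 0.26  0.75 -0.04  1.71  0.04  0.67  1.84]
shift(units) [0.04 0.02 0.01] turn(units) [ 0.01  0.1  -0.01]
```

```bash
python3 -m crank '[[[-0.2,0,0.02,0,0.03,0],[-0.25,0,0.02,0,0.03,0],[-0.25,0,0.02,0,0,0]]]'
python3 -c "
from h import *
T();go([635,-168.6,97],184.1)"
```

```text
clock: 35.32
eef_pos: [619.6, -169.9, 97.3]
tool_rot: [3.139, -0.008, -3.073]
force: [-8.1, 2.7, 11.7]
width: 22.6
t 35.32 tcp [ 619.6 -169.9   97.3] rpy deg [ 179.9   -0.4 -176.1] w 22.6 F [-8.1  2.7 11.7] q [ 0.25  0.78 -0.04  1.64  0.04  0.73  1.83]
shift(units) [-0.52  0.01  0.01] turn(units) [ 0.02 -0.07 -0.03]
```

```bash
python3 -m crank '[[[-0.2,0,-0.03,0,0,0],[-0.2,0,0,0,0,0],[-0.15,0,0,0,0,0]]]'
python3 -c "
from h import *
T();go([635,-168.6,97],184.1)"
```

```text
clock: 35.57
eef_pos: [635.7, -168.5, 99.0]
tool_rot: [3.139, -0.013, -3.072]
force: [-13.0, -1.4, 4.7]
width: 23.0
t 35.57 tcp [ 635.7 -168.5   99. ] rpy deg [ 179.9   -0.7 -176. ] w 23.0 F [-13.   -1.4   4.7] q [ 0.24  0.8  -0.04  1.59  0.04  0.77  1.82]
shift(units) [ 0.02 -0.    0.07] turn(units) [ 0.02 -0.12 -0.02]
```

```bash
python3 -m crank '[[[-0.2,0,0.02,0,-0.05,0],[-0.2,0,0.02,0,-0.05,0]]]'
python3 -c "
from h import *
T()"
python3 -m crank '[[[0,0,0,0,0,0],[0,0,0,0,0,0],[0,0,0,0,0,0],[0,0,0,0,0,0]]]' -0.2
python3 -m crank '[[[0,0,-0.3,0,0,0],[0,0,-0.8,0,0,0],[0,0,-1,0,0,0],[0,0,-1,0,0,0],[0,0,-0.6,0,0,0],[0,0,0,0,0,0]]]'
python3 - <<'E'
from h import *
T()
P,C,I=both()
for t in (0,1):
    k=I==t
    for x in carriers(P[k],C[k],I[k],'blue',75): print(t,75,*x)
    for x in carriers(P[k],C[k],I[k],'blue'): print(t,*x)
p=snap('scene');cv2.imwrite('pics/a4.png',cv2.resize(p['color'][130:330,200:420,::-1],None,fx=3,fy=3,interpolation=cv2.INTER_CUBIC))
E
```

```text
clock: 35.73
eef_pos: [635.7, -168.6, 97.9]
tool_rot: [3.137, -0.03, -3.072]
force: [-21.2, 1.8, 28.3]
width: 23.2
t 35.73 tcp [ 635.7 -168.6   97.9] rpy deg [ 179.7   -1.7 -176. ] w 23.2 F [-21.2   1.8  28.3] q [ 0.24  0.81 -0.04  1.57  0.04  0.8   1.82]
clock: 36.07
eef_pos: [637.7, -168.8, 98.7]
tool_rot: [3.138, -0.028, -3.072]
force: [0.3, 0.7, 1.0]
width: 51.1
clock: 36.57
eef_pos: [642.6, -167.7, 214.0]
tool_rot: [3.136, -0.028, -3.07]
force: [1.6, 0.6, -0.1]
width: 51.1
t 36.57 tcp [ 642.6 -167.7  214. ] rpy deg [ 179.7   -1.6 -175.9] w 51.1 F [ 1.6  0.6 -0.1] q [ 0.23  0.68 -0.04  1.46  0.03  1.03  1.83]
0 [545.3 370.5] [546.1 368. ] base [546.8 376.1] [107.2 114.1] yaw -18.2 labdir 17.5 192
0 [555.6 281. ] [556.7 279.3] base [557.1 287.8] [103.9 115.3] yaw -2.2 labdir 8.0 220
1 [556.3 281.4] [556.4 281.6] base [556.4 279.2] [116.8 112.2] yaw 9.6 labdir 9.4 288
1 [546.9 371.2] [546.3 371. ] base [546.2 371.4] [110.6 118.1] yaw -59.9 labdir 15.8 303
```

View pics/a4.png

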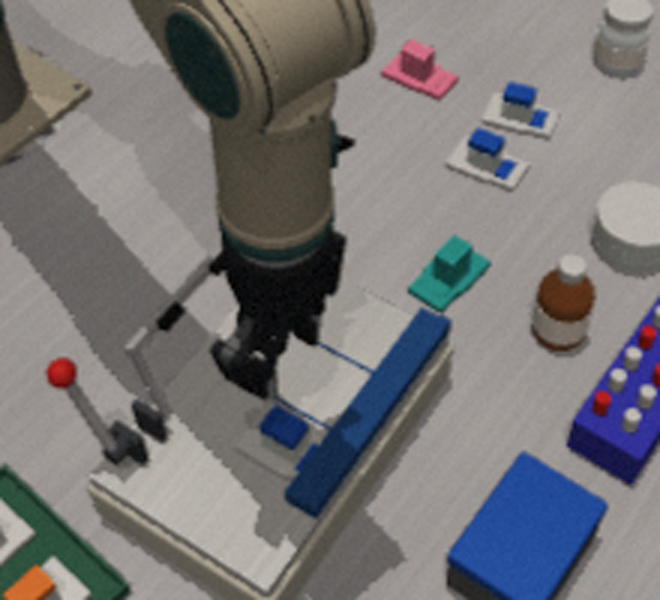

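```bash
python3 -m crank '[[[0,0.7,0,0,0.1,0],[0,1,0,0,-0.1,0],[0,1,0,0,-0.1,0],[0,1,0,0,-0.1,0],[0,1,0,0,0,0],[0,1,0,0,0,0],[0,1,0,0,0,0],[0,1,0,0,0,0],[0,1,0,0,0,0],[0.4,1,0,0,0,0],[0.8,1,0,0,0,0],[0.8,1,0,0,0,0]]]'
python3 -m crank '[[[0.4,1,0,0,0,-0.4],[0,0.8,0,0,0,-0.4],[0,0.4,0,0,0,0],[0,0,0,0,0,0],[0,0,0,0,0,0]]]'
python3 -c "
from h import *
T();go([556.3,281.3,120],188.5)"
```

```text
clock: 37.72
eef_pos: [545.0, 180.8, 188.1]
tool_rot: [-3.141, -0.051, -3.09]
force: [0.5, 0.6, -0.7]
width: 50.5
clock: 38.13
eef_pos: [513.7, 255.2, 181.2]
tool_rot: [3.138, -0.07, -2.99]
force: [1.3, -0.1, 0.6]
width: 51.2
t 38.13 tcp [513.7 255.2 181.2] rpy deg [ 179.8   -4.  -171.3] w 51.2 F [ 1.3 -0.1  0.6] q [-0.45  0.61 -0.07  1.72  0.02  0.87  1.2 ]
shift(units) [-1.68  0.64  1.93] turn(units) [ 0.04 -0.67  0.03]
```

```bash
python3 -m crank '[[[-0.6,0.2,0,0,-0.33,0],[-0.7,0.3,0.4,0,-0.33,0],[-0.3,0.1,0.6,0,0,0],[0,0,0.6,0,0,0],[0,0,0.3,0,0,0],[0,0,0,0,0,0],[0,0,0,0,0,0]]]'
python3 -c "
from h import *
T();go([556.3,281.3,20],188.5)"
```

```text
clock: 38.72
eef_pos: [571.9, 267.9, 118.3]
tool_rot: [-3.137, 0.014, -3.012]
force: [0.0, 0.7, 0.6]
width: 51.4
t 38.72 tcp [571.9 267.9 118.3] rpy deg [-179.7    0.8 -172.6] w 51.4 F [0.  0.7 0.6] q [-0.47  0.73 -0.04  1.68  0.05  0.72  1.17]
shift(units) [0.5  0.53 3.27] turn(units) [-0.04  0.13 -0.18]
```

```bash
python3 -m crank '[[[0.3,0.3,0.3,0,0.1,-0.18],[0.2,0.25,0.5,0,0,0],[0,0,0.6,0,0,0],[0,0,0.5,0,0,0],[0,0,0.3,0,0,0],[0,0,0,0,0,0]]]'
python3 -c "
from h import *
T();go([556.3,281.3,20],188.5)"
```

```text
clock: 39.22
eef_pos: [556.2, 283.7, 53.3]
tool_rot: [-3.14, 0.009, -2.993]
force: [-0.0, -0.3, 0.7]
width: 51.2
t 39.22 tcp [556.2 283.7  53.3] rpy deg [-179.9    0.5 -171.5] w 51.2 F [-0.  -0.3  0.7] q [-0.5   0.81 -0.04  1.73  0.06  0.59  1.15]
shift(units) [ 0.02 -0.08  1.11] turn(units) [-0.02  0.09  0.01]
```

```bash
python3 -m crank '[[[0.02,-0.06,0.4,0,0.08,0],[0,0,0.4,0,0,0],[0,0,0.3,0,0,0],[0,0,0,0,0,0],[0,0,0,0,0,0]]]'
python3 -c "
from h import *
T();go([556.3,281.3,20],188.5)"
python3 -m crank '[[[0,0,0.02,0,0,0],[0,0,0.02,0,0,0],[0,0,0.01,0,0,0],[0,0,0,0,0,0],[0,0,0,0,0,0]]]' 1
python3 -c "
from h import *
T();go([556.3,281.3,20],188.5)"
```

```text
clock: 39.63
eef_pos: [556.9, 282.7, 18.8]
tool_rot: [-3.141, 0.002, -2.992]
force: [0.3, -0.4, 0.5]
width: 51.4
t 39.63 tcp [556.9 282.7  18.8] rpy deg [-1.800e+02  1.000e-01 -1.714e+02] w 51.4 F [ 0.3 -0.4  0.5] q [-0.49  0.87 -0.04  1.73  0.06  0.54  1.15]
shift(units) [ 0.03 -0.04 -0.04] turn(units) [-0.    0.02  0.01]
clock: 40.05
eef_pos: [558.0, 282.9, 18.7]
tool_rot: [3.141, 0.005, -2.993]
force: [-0.1, -0.4, -0.8]
width: 22.9
t 40.05 tcp [558.  282.9  18.7] rpy deg [ 180.     0.3 -171.5] w 22.9 F [-0.1 -0.4 -0.8] q [-0.49  0.87 -0.04  1.73  0.06  0.54  1.15]
shift(units) [ 0.06 -0.04 -0.04] turn(units) [0.   0.04 0.  ]
```

```bash
python3 -m crank '[[[0,0,-0.4,0,0,0],[0,0,-0.9,0,0,0],[0,0,-1,0,0,0],[-0.3,0,-1,0,0,0.4],[-0.5,-0.3,-1,0,0,0.4],[-0.4,-0.8,-0.7,0,0,0],[0,-1,0,0,0,0],[0,-1,0,0,0,0],[0,-1,0,0,0,0],[0,-1,0,0,0,0],[0,-1,0,0,0,0],[0,-1,0,0,0,0]]]'
python3 -m crank '[[[0,-1,0,0,0,0],[0,-1,0,0,0,0],[0,-1,0,0,0,0],[0,-0.8,0,0,0,0],[0,-0.3,0,0,0,0],[0,0,0,0,0,0],[0,0,0,0,0,0]]]'
python3 -c "
from h import *
T();go([595.7,-101,125],184.1)"
```

```text
clock: 41.05
eef_pos: [608.6, 79.0, 186.7]
tool_rot: [3.132, 0.013, -3.061]
force: [-1.0, 0.3, -1.6]
width: 23.2
clock: 41.63
eef_pos: [617.4, -59.7, 192.4]
tool_rot: [3.138, 0.018, -3.073]
force: [0.1, 0.2, -0.1]
width: 23.1
t 41.63 tcp [617.4 -59.7 192.4] rpy deg [ 179.8    1.  -176.1] w 23.1 F [ 0.1  0.2 -0.1] q [ 0.09  0.62 -0.06  1.66  0.03  0.84  1.66]
shift(units) [ 0.86 -1.33  2.23] turn(units) [ 0.04  0.17 -0.03]
```

```bash
python3 -m crank '[[[0.4,-0.6,0,0,0.1,0],[0.45,-0.75,0.2,0,0.05,0],[0,0,0.5,0,0,0],[0,0,0.6,0,0,0],[0,0,0.5,0,0,0],[0,0,0.2,0,0,0],[0,0,0,0,0,0]]]'
python3 -c "
from h import *
T();go([595.7,-101.2,95],184.1)"
```

```text
clock: 42.22
eef_pos: [597.2, -83.2, 133.3]
tool_rot: [3.128, 0.008, -3.052]
force: [0.7, -0.5, 0.0]
width: 23.1
t 42.22 tcp [597.2 -83.2 133.3] rpy deg [ 179.2    0.5 -174.9] w 23.1 F [ 0.7 -0.5  0. ] q [ 0.14  0.68 -0.07  1.75  0.04  0.71  1.72]
shift(units) [ 0.11 -0.61  1.27] turn(units) [0.13 0.08 0.17]
```

```bash
python3 -m crank '[[[0.08,-0.3,0.3,0.1,0.05,0.16],[0,-0.3,0.3,0,0,0],[0,0,0.3,0,0,0],[0,0,0.2,0,0,0],[0,0,0,0,0,0]]]'
python3 -c "
from h import *
T();go([595.7,-101.2,94],184.1)"
```

```text
clock: 42.63
eef_pos: [598.5, -98.7, 99.1]
tool_rot: [3.138, 0.006, -3.065]
force: [0.2, 0.3, -0.8]
width: 23.2
t 42.63 tcp [598.5 -98.7  99.1] rpy deg [ 179.8    0.3 -175.6] w 23.2 F [ 0.2  0.3 -0.8] q [ 0.15  0.73 -0.05  1.76  0.05  0.65  1.72]
shift(units) [ 0.1  -0.08  0.17] turn(units) [0.03 0.06 0.05]
```

```bash
python3 -m crank '[[[0.05,-0.08,0.08,0,0.05,0.05],[0,0,0.06,0,0,0],[0,0,0,0,0,0]]]'
python3 -c "
from h import *
T();go([596.5,-101.2,94],184.1)"
```

```text
clock: 42.88
eef_pos: [597.2, -101.7, 94.3]
tool_rot: [3.138, 0.0, -3.071]
force: [-0.8, 1.2, -0.9]
width: 23.1
t 42.88 tcp [ 597.2 -101.7   94.3] rpy deg [ 179.8    0.  -176. ] w 23.1 F [-0.8  1.2 -0.9] q [ 0.16  0.74 -0.05  1.76  0.05  0.65  1.72]
shift(units) [0.02 0.02 0.01] turn(units) [ 0.03  0.   -0.01]
```

```bash
python3 -m crank '[[[-0.2,0.01,0.01,0,0,0],[-0.25,0,0.01,0,0,0],[-0.25,0,0,0,0,0]]]'
python3 -c "
from h import *
T();go([629,-99.1,94],184.1)"
```

```text
clock: 43.13
eef_pos: [611.2, -100.5, 93.6]
tool_rot: [3.137, -0.016, -3.074]
force: [-28.5, -0.8, 23.8]
width: 22.5
t 43.13 tcp [ 611.2 -100.5   93.6] rpy deg [ 179.7   -0.9 -176.1] w 22.5 F [-28.5  -0.8  23.8] q [ 0.15  0.76 -0.05  1.7   0.05  0.7   1.71]
shift(units) [-0.6   0.01 -0.02] turn(units) [ 0.05 -0.16 -0.04]
```

```bash
python3 -m crank '[[[0.03,0,-0.06,0,-0.16,0],[0,0,0,0,0,0]]]'
python3 -c "
from h import *
T();go([629,-99.1,94],184.1)"
python3 -m crank '[[[-0.2,0,-0.01,0,-0.05,0],[-0.2,0,0,0,-0.05,0]]]'
python3 -c "
from h import *
T();go([629,-99.1,94],184.1)"
```

```text
clock: 43.3
eef_pos: [609.3, -100.7, 95.4]
tool_rot: [3.137, -0.004, -3.074]
force: [0.4, -0.3, -1.2]
width: 23.2
t 43.3 tcp [ 609.3 -100.7   95.4] rpy deg [ 179.7   -0.2 -176.1] w 23.2 F [ 0.4 -0.3 -1.2] q [ 0.15  0.75 -0.05  1.72  0.05  0.68  1.72]
shift(units) [-0.66  0.01  0.04] turn(units) [ 0.05 -0.04 -0.04]
clock: 43.47
eef_pos: [611.4, -100.2, 94.6]
tool_rot: [3.134, -0.016, -3.076]
force: [-16.6, -0.6, 9.4]
width: 23.5
t 43.47 tcp [ 611.4 -100.2   94.6] rpy deg [ 179.6   -0.9 -176.3] w 23.5 F [-16.6  -0.6   9.4] q [ 0.15  0.76 -0.05  1.7   0.05  0.7   1.71]
shift(units) [-0.59 -0.    0.01] turn(units) [ 0.07 -0.15 -0.06]
```

```bash
python3 - <<'E'
from h import *
s=ctrl.read_state();print(s['force'].round(1),s['torque'].round(3))
p=snap('scene');q=snap('top')
cv2.imwrite('pics/a5.png',np.hstack([cv2.resize(p['color'][190:310,240:370,::-1],(650,600),interpolation=cv2.INTER_CUBIC)]))
cv2.imwrite('pics/a6.png',cv2.resize(q['color'][130:230,330:440,::-1],None,fx=6,fy=6,interpolation=cv2.INTER_CUBIC))
E
```

```text
[-16.6  -0.6   9.4] [-0.271  3.399 -0.318]
```

View pics/a5.png

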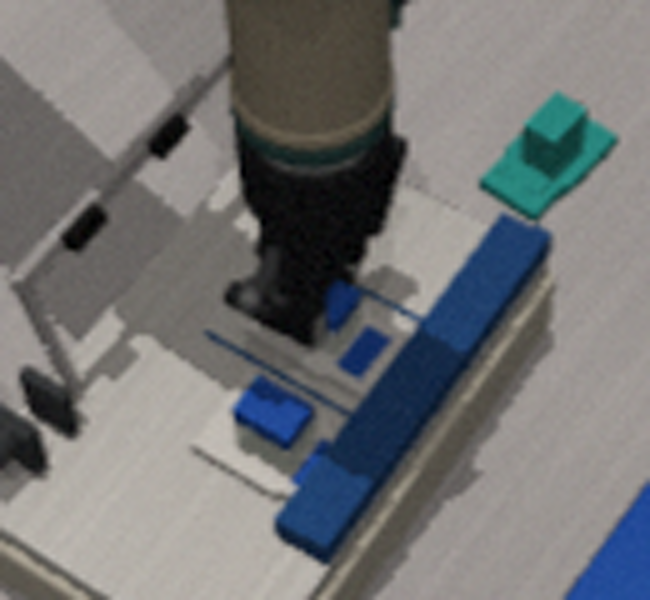

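```bash
python3 -m crank '[[[0.1,0.1,-0.04,0,-0.15,-0.02],[0,0,0,0,0,0]]]'
python3 -c "
from h import *
T();go([629,-97,94],184.1)"
python3 -m crank '[[[-0.15,0,0,0,-0.03,0],[-0.2,0,0,0,-0.05,0],[-0.2,0,0,0,-0.05,0]]]'
python3 -c "
from h import *
s=T();print(s['torque']);go([629,-97,94],184.1)"
```

```text
clock: 43.73
eef_pos: [608.1, -97.3, 95.2]
tool_rot: [3.134, -0.002, -3.075]
force: [-0.4, 0.7, -1.1]
width: 22.8
t 43.73 tcp [608.1 -97.3  95.2] rpy deg [ 1.796e+02 -1.000e-01 -1.762e+02] w 22.8 F [-0.4  0.7 -1.1] q [ 0.15  0.75 -0.05  1.73  0.04  0.67  1.71]
shift(units) [-0.7  -0.04  0.04] turn(units) [ 0.07 -0.01 -0.04]
clock: 43.98
eef_pos: [628.0, -96.1, 95.6]
tool_rot: [3.135, 0.016, -3.074]
force: [-1.5, -0.3, -3.6]
width: 22.9
t 43.98 tcp [628.  -96.1  95.6] rpy deg [ 179.6    0.9 -176.1] w 22.9 F [-1.5 -0.3 -3.6] q [ 0.14  0.76 -0.05  1.69  0.04  0.68  1.71]
[-0.16650212  0.56936365 -0.0237951 ]
shift(units) [-0.03 -0.03  0.05] turn(units) [ 0.07  0.15 -0.04]
```

Slid in freely at y ≈ −96. Now push to the stop.

```bash
python3 -m crank '[[[-0.15,0,0.02,0,0.05,0],[-0.15,0,0.02,0,0,0],[-0.15,0,0,0,0,0]]]'
python3 -c "
from h import *
s=T();print(s['torque'])"
```

```text
clock: 44.23
eef_pos: [629.7, -96.2, 93.8]
tool_rot: [3.133, -0.021, -3.073]
force: [-16.0, -0.1, 21.1]
width: 23.0
t 44.23 tcp [629.7 -96.2  93.8] rpy deg [ 179.5   -1.2 -176.1] w 23.0 F [-16.   -0.1  21.1] q [ 0.14  0.78 -0.05  1.65  0.04  0.74  1.71]
[0.00452252 2.93243191 0.32072049]
```

```bash
python3 -m crank '[[[0,0,0,0,0,0],[0,0,0,0,0,0],[0,0,0,0,0,0],[0,0,0,0,0,0]]]' -0.2
python3 -m crank '[[[0,0,-0.3,0,0,0],[0,0,-0.8,0,0,0],[0,0,-1,0,0,0],[0,0,-1,0,0,0],[0,0.4,-0.6,0,-0.2,0],[0,1,0,0,-0.2,0],[0,1,0,0,0,0],[0,1,0,0,0,0],[0,1,0,0,0,0],[0,1,0,0,0,0],[0.3,1,0,0,0,0],[0.5,1,0,0,0,0]]]'
python3 -m crank '[[[0.5,1,0,0,0,-0.7],[0.3,1,0,0,0,-0.7],[0.2,1,0,0,-0.3,-0.4],[0,1,0,0,-0.2,0],[0,1,0,0,0,0],[0,0.6,0,0,0,0],[0,0.2,0,0,0,0],[0,0,0,0,0,0],[0,0,0,0,0,0]]]'
python3 - <<'E'
from h import *
T()
P,C,I=both()
for t in (0,1):
    k=I==t
    for x in carriers(P[k],C[k],I[k],'blue',75): print(t,75,*x)
    for x in carriers(P[k],C[k],I[k],'blue'): print(t,*x)
go([546.3,371.2,120],195)
p=snap('scene');cv2.imwrite('pics/a7.png',cv2.resize(p['color'][190:330,220:390,::-1],None,fx=4,fy=4,interpolation=cv2.INTER_CUBIC))
E
```

```text
clock: 44.57
eef_pos: [634.7, -96.0, 95.2]
tool_rot: [3.134, -0.014, -3.072]
force: [0.4, -1.0, -0.1]
width: 51.0
clock: 45.57
eef_pos: [608.9, 121.1, 220.9]
tool_rot: [3.138, 0.052, -3.091]
force: [-0.7, 0.2, 0.1]
width: 51.3
clock: 46.32
eef_pos: [541.5, 309.4, 226.4]
tool_rot: [3.14, 0.119, -2.878]
force: [1.0, 0.3, 0.5]
width: 51.3
t 46.32 tcp [541.5 309.4 226.4] rpy deg [ 179.9    6.8 -164.9] w 51.3 F [1.  0.3 0.5] q [-0.54  0.54 -0.07  1.72  0.11  0.78  1.17]
0 [545.6 368.2] [546.  368.2] base [546.8 362.7] [112.  99.] yaw 15.7 labdir 24.5 178
shift(units) [-0.26  1.99  3.6 ] turn(units) [ 0.01  1.13 -0.  ]
```

View pics/a7.png

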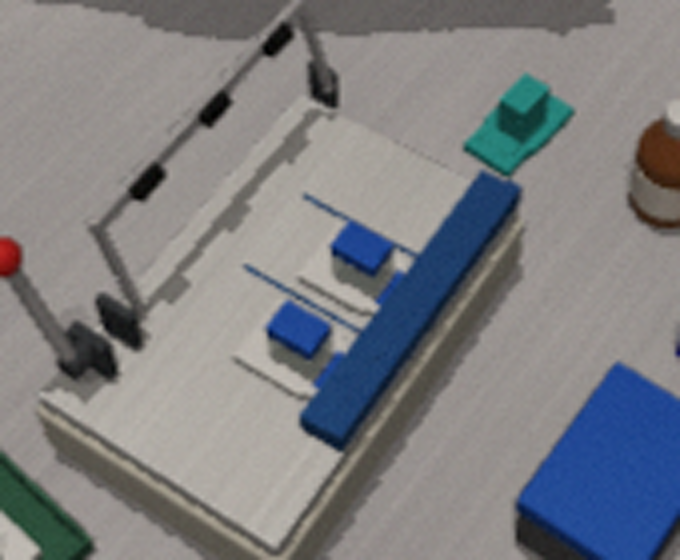

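```bash
python3 -m crank '[[[-0.2,0.8,0,0,0.6,0],[0,0.8,0.4,0,0.5,0],[0,0.3,0.7,0,0,0],[0,0,0.8,0,0,0],[0,0,0.8,0,0,0],[0,0,0.4,0,0,0],[0,0,0,0,0,0],[0,0,0,0,0,0]]]'
python3 - <<'E'
from h import *
T();go([546.3,371.2,60],195)
P,C,I=both();H,S,V=C.T
m=(H>100)&(H<125)&(S>130)&(V>50)&(P[:,2]>108)&(P[:,2]<126)&(P[:,0]>590)&(P[:,0]<655)&(P[:,1]<0)&(P[:,1]>-200)
for t in (0,1):
    for c in clusters(P[m&(I==t)],8,8): print(t,len(c),rect(c))
E
```

```text
clock: 47.13
eef_pos: [540.6, 349.2, 129.5]
tool_rot: [-3.134, -0.004, -2.904]
force: [-0.2, -0.9, 0.9]
width: 51.1
t 47.13 tcp [540.6 349.2 129.5] rpy deg [-179.6   -0.2 -166.4] w 51.1 F [-0.2 -0.9  0.9] q [-0.58  0.74 -0.08  1.62  0.08  0.79  1.12]
shift(units) [-0.36  0.69  2.31] turn(units) [-0.07 -0.04 -0.23]
0 122 (array([628.4, -97. ]), array([34.3, 25. ]), 4.0)
0 128 (array([ 633. , -169.9]), array([34.4, 22.6]), 5.2)
1 66 (array([ 633.7, -168.4]), array([35.5, 22.3]), 2.4)
1 69 (array([628.9, -96. ]), array([35.5, 21.8]), 2.0)
```

```bash
python3 -m crank '[[[-0.2,0.4,0.3,0,0,-0.2],[-0.15,0.3,0.5,0,0,0],[0,0,0.6,0,0,0],[0,0,0.6,0,0,0],[0,0,0.2,0,0,0],[0,0,0,0,0,0]]]'
python3 -c "
from h import *
T();go([546.3,371.2,20],195)"
```

```text
clock: 47.73
eef_pos: [551.0, 380.8, 64.4]
tool_rot: [-3.142, 0.01, -2.88]
force: [0.6, 1.5, -0.1]
width: 51.6
t 47.73 tcp [551.  380.8  64.4] rpy deg [-180.     0.6 -165. ] w 51.6 F [ 0.6  1.5 -0.1] q [-0.61  0.85 -0.07  1.59  0.09  0.7   1.11]
shift(units) [ 0.25 -0.27  1.48] turn(units) [-0.    0.09 -0.  ]
```

```bash
python3 -m crank '[[[0.2,-0.25,0,0,0.05,0],[0.05,0,0.4,0,0,0],[0,0,0.5,0,0,0],[0,0,0.4,0,0,0],[0,0,0.1,0,0,0],[0,0,0,0,0,0]]]'
python3 -c "
from h import *
T();go([546.3,371.2,19],195)"
```

```text
clock: 48.23
eef_pos: [546.7, 372.7, 21.5]
tool_rot: [3.14, 0.008, -2.879]
force: [0.2, 0.4, 1.3]
width: 51.2
t 48.23 tcp [546.7 372.7  21.5] rpy deg [ 179.9    0.5 -165. ] w 51.2 F [0.2 0.4 1.3] q [-0.6   0.9  -0.07  1.63  0.1   0.61  1.11]
shift(units) [ 0.02 -0.04  0.08] turn(units) [0.02 0.08 0.01]
```

```bash
python3 -m crank '[[[0,-0.03,0.08,0,0.08,0],[0,0,0.02,0,0,0]]]'
python3 -m crank '[[[0,0,0.02,0,0,0],[0,0,0.02,0,0,0],[0,0,0.01,0,0,0],[0,0,0,0,0,0],[0,0,0,0,0,0]]]' 1
python3 -c "
from h import *
T()"
python3 -m crank '[[[0,0,-0.4,0,0,0],[0,0,-0.9,0,0,0],[0,0,-1,0,0,0],[-0.3,0,-1,0,0,0.6],[-0.5,-0.3,-1,0,0,0.6],[-0.5,-0.8,-0.7,0,0,0.5],[-0.3,-1,0,0,0,0],[-0.3,-1,0,0,0,0],[0,-1,0,0,0,0],[0,-1,0,0,0,0],[0,-1,0,0,0,0],[0,-1,0,0,0,0]]]'
python3 -m crank '[[[0,-1,0,0,0,0],[0,-1,0,0,0,0],[0,-1,0,0,0,0],[0,-0.8,0,0,0,0],[0,-0.3,0,0,0,0],[0,0,0,0,0,0],[0,0,0,0,0,0]]]'
python3 -c "
from h import *
T();go([590.7,-28.7,125],184.1)"
```

```text
clock: 48.4
eef_pos: [547.1, 371.8, 18.7]
tool_rot: [3.14, -0.0, -2.879]
force: [0.7, -0.7, -0.3]
width: 51.2
clock: 48.82
eef_pos: [548.7, 372.7, 19.2]
tool_rot: [3.138, 0.003, -2.88]
force: [0.1, 0.2, -0.8]
width: 22.8
t 48.82 tcp [548.7 372.7  19.2] rpy deg [ 179.8    0.2 -165. ] w 22.8 F [ 0.1  0.2 -0.8] q [-0.6   0.91 -0.07  1.62  0.1   0.62  1.11]
clock: 49.82
eef_pos: [624.5, 174.9, 185.2]
tool_rot: [3.127, 0.009, -3.047]
force: [0.1, -0.6, -1.2]
width: 22.9
clock: 50.4
eef_pos: [636.2, 36.3, 189.9]
tool_rot: [3.132, 0.013, -3.059]
force: [0.1, 0.7, -0.1]
width: 22.8
t 50.4 tcp [636.2  36.3 189.9] rpy deg [ 179.5    0.7 -175.3] w 22.8 F [ 0.1  0.7 -0.1] q [-0.05  0.65 -0.07  1.61  0.04  0.87  1.52]
shift(units) [ 1.72 -2.05  2.12] turn(units) [0.09 0.12 0.11]
```

```bash
python3 -m crank '[[[0.5,-0.6,0,0.09,0.1,0.1],[0.6,-0.8,0,0,0,0],[0.5,-0.7,0.2,0,0,0],[0,0,0.6,0,0,0],[0,0,0.6,0,0,0],[0,0,0.4,0,0,0],[0,0,0,0,0,0],[0,0,0,0,0,0]]]'
python3 -c "
from h import *
T();go([591.5,-28.7,94.5],184.1)"
```

```text
clock: 51.07
eef_pos: [594.0, -8.9, 136.8]
tool_rot: [3.129, 0.009, -3.045]
force: [0.8, -0.3, -0.9]
width: 23.0
t 51.07 tcp [594.   -8.9 136.8] rpy deg [ 179.3    0.5 -174.5] w 23.0 F [ 0.8 -0.3 -0.9] q [ 0.02  0.66 -0.08  1.77  0.05  0.7   1.59]
shift(units) [ 0.16 -0.67  1.4 ] turn(units) [0.12 0.09 0.24]
```

```bash
python3 -m crank '[[[0.12,-0.3,0.3,0.1,0.08,0.22],[0,-0.3,0.4,0,0,0],[0,0,0.3,0,0,0],[0,0,0.2,0,0,0],[0,0,0,0,0,0],[0,0,0,0,0,0]]]'
python3 -c "
from h import *
T();go([591.5,-28.7,94.5],184.1)"
```

```text
clock: 51.57
eef_pos: [594.0, -24.5, 99.0]
tool_rot: [3.139, 0.004, -3.065]
force: [0.3, -0.5, 0.1]
width: 23.3
t 51.57 tcp [594.  -24.5  99. ] rpy deg [ 179.9    0.2 -175.6] w 23.3 F [ 0.3 -0.5  0.1] q [ 0.03  0.72 -0.06  1.79  0.06  0.63  1.58]
shift(units) [ 0.09 -0.13  0.15] turn(units) [0.02 0.04 0.05]
```

```bash
python3 -m crank '[[[0.06,-0.12,0.08,0.02,0.04,0.05],[0,0,0.05,0,0,0],[0,0,0,0,0,0]]]'
python3 -c "
from h import *
T();go([591.5,-28.7,94.5],184.1)"
```

```text
clock: 51.82
eef_pos: [592.6, -28.6, 95.0]
tool_rot: [3.141, -0.0, -3.071]
force: [-0.3, 0.1, -0.8]
width: 23.1
t 51.82 tcp [592.6 -28.6  95. ] rpy deg [ 180.   -0. -176.] w 23.1 F [-0.3  0.1 -0.8] q [ 0.04  0.72 -0.06  1.8   0.06  0.63  1.58]
shift(units) [ 0.04 -0.    0.02] turn(units) [ 0.   -0.   -0.01]
```

```bash
python3 -m crank '[[[-0.2,0,0,0,-0.02,0],[-0.2,0,0,0,-0.04,0],[-0.2,0,0,0,-0.04,0]]]'
python3 -c "
from h import *
s=T();print(s['torque']);go([624,-26.4,94.5],184.1)"
```

```text
clock: 52.07
eef_pos: [611.4, -27.6, 95.7]
tool_rot: [3.141, 0.011, -3.072]
force: [-0.4, 0.3, -1.8]
width: 23.0
t 52.07 tcp [611.4 -27.6  95.7] rpy deg [ 180.     0.6 -176. ] w 23.0 F [-0.4  0.3 -1.8] q [ 0.04  0.74 -0.06  1.75  0.06  0.64  1.58]
[ 0.00889704  0.04428804 -0.01293318]
shift(units) [-0.42  0.01  0.05] turn(units) [ 0.    0.1  -0.01]
```

```bash
python3 -m crank '[[[-0.15,0,0.03,0,0.08,0],[-0.2,0,0.01,0,0,0],[-0.15,0,0,0,0,0],[-0.15,0,0,0,0,0]]]'
python3 -c "
from h import *
s=T();print(s['torque']);go([624,-26.4,94.5],184.1)"
```

```text
clock: 52.4
eef_pos: [625.6, -26.3, 93.9]
tool_rot: [3.141, -0.015, -3.072]
force: [-15.3, -0.5, 17.7]
width: 22.8
t 52.4 tcp [625.6 -26.3  93.9] rpy deg [ 180.    -0.9 -176. ] w 22.8 F [-15.3  -0.5  17.7] q [ 0.03  0.77 -0.06  1.68  0.06  0.71  1.58]
[-0.10332907  2.84887698 -0.04523994]
shift(units) [ 0.05  0.   -0.02] turn(units) [ 0.01 -0.14 -0.02]
```

```bash
python3 -m crank '[[[0,0,0,0,0,0],[0,0,0,0,0,0],[0,0,0,0,0,0],[0,0,0,0,0,0]]]' -0.2
python3 -m crank '[[[0,0,-0.3,0,-0.05,0],[0,0,-0.8,0,0,0],[0,0,-1,0,0,0],[0,0,-1,0,0,0],[0,0,-1,0,0,0],[0,0,-1,0,0,0],[0,-0.5,-0.8,0,0,0],[0,-1,0,0,0,0],[0,-1,0,0,0,0],[0,-1,0,0,0,0],[0,-1,0,0,0,0],[0,-1,0,0,0,0]]]'
python3 -m crank '[[[0,-1,0,0,0,0],[0,-1,0,0,0,0],[0,-1,0,0,0,0],[0,0,0,0,0,0],[0,0,0,0,0,0]]]' 0.1
python3 - <<'E'
from h import *
T();go([495.5,-272,240],184.1)
P,C,I=both();H,S,V=C.T
m=(H>100)&(H<125)&(S>130)&(V>40)&(P[:,2]>108)&(P[:,2]<126)&(P[:,0]>580)&(P[:,0]<655)&(P[:,1]<20)&(P[:,1]>-200)
for t in (0,1):
    for c in clusters(P[m&(I==t)],8,8): print(t,len(c),rect(c))
    m2=(I==t)&((C[:,0]<4)|(C[:,0]>176))&(C[:,1]>150)&(C[:,2]>60)&(abs(P[:,0]-500)<60)&(abs(P[:,1]+270)<60)
    print('knob',m2.sum(),P[m2].mean(0),P[m2][:,2].max())
    k=I==t
    for x in carriers(P[k],C[k],I[k],'orange',4): print(t,*x)
E
```

```text
clock: 52.73
eef_pos: [627.1, -26.0, 93.8]
tool_rot: [3.141, -0.015, -3.072]
force: [0.4, -0.6, 0.1]
width: 51.3
clock: 53.73
eef_pos: [646.7, -183.2, 290.9]
tool_rot: [3.137, 0.011, -3.052]
force: [-0.2, -0.4, 0.3]
width: 51.1
clock: 54.15
eef_pos: [653.6, -288.1, 295.3]
tool_rot: [-3.137, 0.017, -3.063]
force: [0.8, 1.4, 0.2]
width: 38.5
t 54.15 tcp [ 653.6 -288.1  295.3] rpy deg [-179.8    1.  -175.5] w 38.5 F [0.8 1.4 0.2] q [ 0.41  0.67 -0.05  1.24  0.03  1.21  2.  ]
shift(units) [5.24 0.96 1.75] turn(units) [-0.04  0.16  0.07]
0 105 (array([623.4, -26.5]), array([35.5, 25.3]), 4.2)
0 119 (array([627.4, -96.8]), array([35.1, 24.3]), 3.5)
0 127 (array([ 632.7, -169.8]), array([35.4, 22.7]), 3.8)
knob 69 [ 498.17150237 -273.60691161  205.79835732] 212.07300198236052
0 [ 449.4 -376.2] [ 450.7 -377. ] base [ 452.4 -381.2] [ 85.6 101.4] yaw -6.7 labdir -92.2 346
0 [ 530.2 -385.5] [ 530.5 -385.9] base [ 512.9 -388.7] [85.1 85. ] yaw -94.7 labdir -93.6 401
1 66 (array([ 633. , -168.3]), array([35.6, 22.8]), 4.8)
1 66 (array([629.1, -96.4]), array([35.5, 22. ]), 4.1)
1 66 (array([623.4, -25.8]), array([35. , 20.6]), 0.6)
knob 35 [ 494.00317337 -269.60305652  207.64414474] 214.5918791834056
```

```bash
python3 -m crank '[[[0.7,0.4,0,0,0.1,0.07],[1,0.4,0,0,0.05,0],[1,0,0,0,0,0],[1,0,0,0,0,0],[1,0,0,0,0,0],[0.5,0,0.2,0,0,0],[0,0,0.5,0,0,0],[0,0,0.3,0,0,0],[0,0,0,0,0,0],[0,0,0,0,0,0]]]'
python3 -c "
from h import *
T();go([495.5,-272,180],184.1)"
```

```text
clock: 55.08
eef_pos: [493.0, -256.7, 266.1]
tool_rot: [3.141, 0.008, -3.045]
force: [0.4, 0.2, 0.9]
width: 38.7
t 55.08 tcp [ 493.  -256.7  266.1] rpy deg [ 180.     0.4 -174.4] w 38.7 F [0.4 0.2 0.9] q [ 0.48  0.45 -0.07  1.75  0.03  0.94  2.07]
shift(units) [-0.01 -0.52  2.87] turn(units) [0.   0.07 0.24]
```

```bash
python3 -m crank '[[[0,-0.25,0.2,0,0.05,0.22],[0,-0.2,0.3,0,0,0],[0,0,0.2,0,0,0],[0,0,0,0,0,0],[0,0,0,0,0,0]]]'
python3 -c "
from h import *
T();go([495.5,-272.5,180],184.1)"
```

```text
clock: 55.5
eef_pos: [498.0, -270.6, 243.5]
tool_rot: [-3.141, 0.005, -3.067]
force: [-0.1, -0.9, -0.3]
width: 38.5
t 55.5 tcp [ 498.  -270.6  243.5] rpy deg [-180.     0.3 -175.7] w 38.5 F [-0.1 -0.9 -0.3] q [ 0.49  0.49 -0.06  1.74  0.03  0.9   2.06]
shift(units) [ 0.1  -0.06  2.12] turn(units) [-0.    0.05  0.03]
```

```bash
python3 -m crank '[[[0.1,-0.06,0.4,0,0.05,0.03],[0,0,0.5,0,0,0],[0,0,0.5,0,0,0],[0,0,0.5,0,0,0],[0,0,0.2,0,0,0],[0,0,0,0,0,0]]]'
python3 -c "
from h import *
T();go([495.5,-272.5,180],184.1)"
```

```text
clock: 56.0
eef_pos: [494.8, -273.5, 175.6]
tool_rot: [-3.141, -0.001, -3.071]
force: [-1.0, 0.0, 0.3]
width: 38.1
t 56.0 tcp [ 494.8 -273.5  175.6] rpy deg [-1.800e+02 -1.000e-01 -1.759e+02] w 38.1 F [-1.   0.   0.3] q [ 0.49  0.58 -0.05  1.82  0.04  0.75  2.06]
shift(units) [-0.03  0.03 -0.15] turn(units) [-0.01 -0.01 -0.01]
```

```bash
python3 -m crank '[[[0,0,0,0,0,0],[0,0,0,0,0,0],[0,0,0,0,0,0],[0,0,0,0,0,0],[0,0,0,0,0,0]]]' 1
python3 -m crank '[[[-0.28,0,-0.08,0,0,0],[-0.28,0,-0.07,0,0,0],[-0.29,0,-0.03,0,0,0],[-0.29,0,-0.02,0,0,0],[-0.29,0,0.02,0,0,0],[-0.29,0,0.03,0,0,0],[-0.28,0,0.07,0,0,0],[-0.28,0,0.08,0,0,0]]]'
cat >> h.py <<'E'
def knob():
    s=T();x=s['eef_pos'];d=x-[594.3,-130.5,0];c,q=np.cos(.0716),np.sin(.0716);a,b=d[0]*c+d[1]*q+75,x[2]+19-105
    print('rel',a,b,'phi',np.degrees(np.arctan2(b,a)),'r',np.hypot(a,b))
E
python3 -c "
from h import *
knob()"
```

```text
clock: 56.42
eef_pos: [494.3, -271.0, 175.7]
tool_rot: [3.138, -0.003, -3.07]
force: [1.1, 0.3, -5.5]
width: 21.4
clock: 57.08
eef_pos: [545.2, -268.6, 177.3]
tool_rot: [3.132, -0.042, -3.08]
force: [-0.0, 0.1, 0.3]
width: 0.1
t 57.08 tcp [ 545.2 -268.6  177.3] rpy deg [ 179.5   -2.4 -176.5] w 0.1 F [-0.   0.1  0.3] q [ 0.43  0.65 -0.04  1.65  0.04  0.88  2.  ]
rel 16.184087108078586 91.27595141968649 phi 79.94541623110115 r 92.69964392105746
```

```bash
python3 -m crank '[[[0,0,-0.5,0,-0.2,0],[0,0,-1,0,-0.1,0],[0,0,-1,0,0,0],[0,0,-0.5,0,0,0],[0,0,0,0,0,0],[0,0,0,0,0,0]]]' 0.1
python3 - <<'E'
from h import *
T();go([495,-272,240],184.1)
P,C,I=both()
for t in (0,1):
    m2=(I==t)&((C[:,0]<4)|(C[:,0]>176))&(C[:,1]>150)&(C[:,2]>60)&(abs(P[:,0]-560)<120)&(abs(P[:,1]+270)<60)&(P[:,2]>60)
    print('knob',m2.sum(),P[m2].mean(0),P[m2][:,2].max())
    # sphere fit r=12
    from scipy.optimize import least_squares
    q=P[m2]
    if len(q)>8: print(least_squares(lambda c:np.linalg.norm(q-c,axis=1)-12,q.mean(0)-[0,0,8],loss='soft_l1').x.round(1))
p=snap('scene');cv2.imwrite('pics/a8.png',cv2.resize(p['color'][190:350,160:360,::-1],None,fx=4,fy=3.7,interpolation=cv2.INTER_CUBIC))
E
```

```text
clock: 57.58
eef_pos: [555.5, -268.9, 271.8]
tool_rot: [3.135, 0.0, -3.077]
force: [0.3, 0.1, -0.4]
width: 38.4
t 57.58 tcp [ 555.5 -268.9  271.8] rpy deg [ 179.6    0.  -176.3] w 38.4 F [ 0.3  0.1 -0.4] q [ 0.44  0.54 -0.05  1.56  0.02  1.04  2.02]
shift(units) [2.02 0.02 1.06] turn(units) [ 0.06  0.   -0.06]
knob 16 [ 499.91467941 -279.12608484  201.36591765] 205.19610790445947
[ 493.8 -270.4  199.4]
knob 33 [ 494.44595458 -268.55293697  206.4492641 ] 214.67069747840713
[ 496.4 -273.1  199.3]
```

View pics/a8.png

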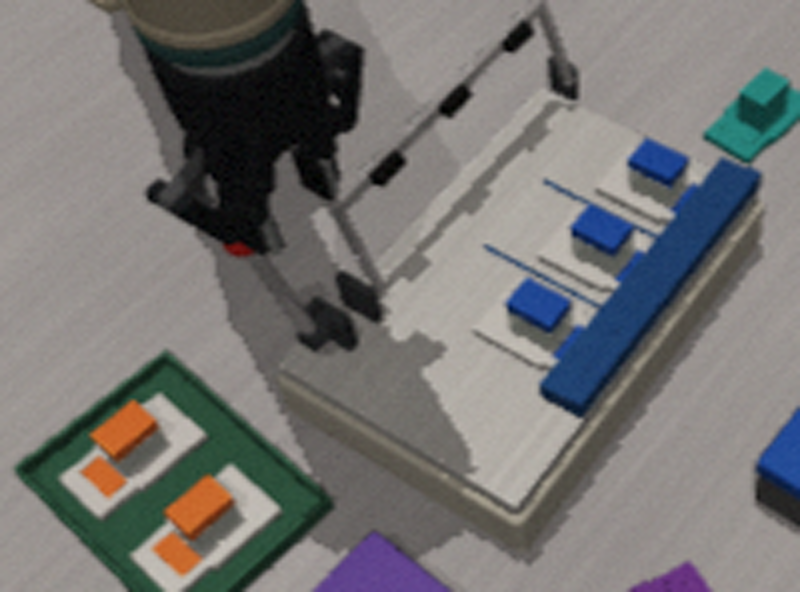

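```bash
python3 -m crank '[[[0.6,0,0,0,0,0],[0.8,0,0.2,0,0,0],[0.5,0,0.5,0,0,0],[0,0,0.4,0,0,0],[0,0,0,0,0,0],[0,0,0,0,0,0]]]'
python3 -c "
from h import *
T();go([495,-272,180.5],184.1)"
```

```text
clock: 58.23
eef_pos: [491.6, -269.6, 228.5]
tool_rot: [3.126, -0.014, -3.075]
force: [0.6, 0.1, 0.0]
width: 38.4
t 58.23 tcp [ 491.6 -269.6  228.5] rpy deg [ 179.1   -0.8 -176.2] w 38.4 F [0.6 0.1 0. ] q [ 0.49  0.51 -0.05  1.75  0.03  0.9   2.06]
shift(units) [-0.13 -0.11  1.6 ] turn(units) [ 0.15 -0.14 -0.05]
```

```bash
python3 -m crank '[[[-0.1,-0.08,0.4,0.15,-0.12,-0.05],[0,0,0.5,0,0,0],[0,0,0.4,0,0,0],[0,0,0.15,0,0,0],[0,0,0,0,0,0],[0,0,0,0,0,0]]]'
python3 -c "
from h import *
T();go([495,-272,180.5],184.1)"
```

```text
clock: 58.73
eef_pos: [498.2, -271.4, 183.5]
tool_rot: [-3.141, 0.0, -3.068]
force: [-0.3, -0.2, -0.8]
width: 38.4
t 58.73 tcp [ 498.2 -271.4  183.5] rpy deg [-179.9    0.  -175.8] w 38.4 F [-0.3 -0.2 -0.8] q [ 0.48  0.57 -0.05  1.8   0.04  0.77  2.06]
shift(units) [ 0.11 -0.01  0.1 ] turn(units) [-0.01  0.    0.02]
```

```bash
python3 -m crank '[[[0.13,-0.02,0.08,0,0,0],[0,0,0.02,0,0,0]]]'
python3 -m crank '[[[0,0,0.01,0,0,0],[0,0,0,0,0,0],[0,0,0,0,0,0],[0,0,0,0,0,0],[0,0,0,0,0,0]]]' 1
python3 -c "
from h import *
knob()"
python3 -m crank '[[[-0.15,0,-0.04,0,0,0],[-0.2,0,-0.05,0,0,0],[-0.2,0,-0.03,0,0,0]]]'
python3 -c "
from h import *
knob()"
```

```text
clock: 58.9
eef_pos: [495.2, -272.6, 181.4]
tool_rot: [-3.14, 0.002, -3.067]
force: [0.5, 0.5, 0.5]
width: 38.4
clock: 59.32
eef_pos: [495.4, -271.1, 182.1]
tool_rot: [-3.141, 0.003, -3.067]
force: [1.3, 0.0, -1.2]
width: 20.6
t 59.32 tcp [ 495.4 -271.1  182.1] rpy deg [-180.     0.2 -175.7] w 20.6 F [ 1.3  0.  -1.2] q [ 0.49  0.57 -0.05  1.81  0.04  0.76  2.06]
rel -33.7338002231383 96.05494090632365 phi 109.35090584383393 r 101.80629130860201
clock: 59.57
eef_pos: [502.6, -270.6, 184.4]
tool_rot: [3.138, -0.016, -3.07]
force: [-9.6, 1.8, 7.7]
width: 20.8
t 59.57 tcp [ 502.6 -270.6  184.4] rpy deg [ 179.8   -0.9 -175.9] w 20.8 F [-9.6  1.8  7.7] q [ 0.47  0.58 -0.05  1.78  0.04  0.8   2.05]
rel -26.484605497502372 98.35871384078769 phi 105.07034207688574 r 101.8620190098954
```

```bash
python3 -m crank '[[[-0.3,0,-0.12,0,-0.1,0],[-0.3,0,-0.1,0,-0.05,0]]]'
python3 -c "
from h import *
knob()"
```

```text
clock: 59.73
eef_pos: [512.7, -269.8, 187.0]
tool_rot: [3.134, -0.017, -3.072]
force: [-6.6, -0.9, -9.5]
width: 20.6
t 59.73 tcp [ 512.7 -269.8  187. ] rpy deg [ 179.6   -1.  -176. ] w 20.6 F [-6.6 -0.9 -9.5] q [ 0.46  0.59 -0.05  1.75  0.04  0.83  2.04]
rel -16.32636796845138 101.02659920356379 phi 99.17989904792566 r 102.33730521016659
```

```bash
python3 -m crank '[[[-0.3,0,0.02,0,-0.05,0],[-0.3,0,-0.01,0,-0.05,0],[-0.3,0,0,0,-0.03,0]]]'
python3 -c "
from h import *
knob()"
```

```text
clock: 59.98
eef_pos: [534.0, -268.4, 186.6]
tool_rot: [3.131, -0.018, -3.077]
force: [-6.7, 1.6, 4.7]
width: 20.2
t 59.98 tcp [ 534.  -268.4  186.6] rpy deg [ 179.4   -1.  -176.3] w 20.2 F [-6.7  1.6  4.7] q [ 0.45  0.61 -0.05  1.7   0.03  0.85  2.02]
rel 4.962234112746231 100.56133809997286 phi 87.17501131192809 r 100.68369524330518
```

```bash
python3 -m crank '[[[-0.3,0,0,0,-0.05,0],[-0.3,0,0.04,0,-0.05,0],[-0.3,0,0.06,0,-0.03,0]]]'
python3 -c "
from h import *
knob()"
python3 -m crank '[[[-0.3,0,0.08,0,-0.05,0],[-0.3,0,0.12,0,-0.05,0],[-0.3,0,0.15,0,-0.03,0]]]'
python3 -c "
from h import *
knob()"
```

```text
clock: 60.23
eef_pos: [558.5, -267.1, 183.8]
tool_rot: [3.129, -0.012, -3.081]
force: [0.3, 0.3, -0.2]
width: 7.7
t 60.23 tcp [ 558.5 -267.1  183.8] rpy deg [ 179.3   -0.7 -176.5] w 7.7 F [ 0.3  0.3 -0.2] q [ 0.43  0.64 -0.05  1.64  0.03  0.87  2.01]
rel 29.539631007729994 97.75531704119251 phi 73.18627104197527 r 102.12096655387133
clock: 60.48
eef_pos: [592.0, -266.3, 174.9]
tool_rot: [3.133, 0.012, -3.081]
force: [0.5, -0.9, 0.6]
width: -0.1
t 60.48 tcp [ 592.  -266.3  174.9] rpy deg [ 179.5    0.7 -176.5] w -0.1 F [ 0.5 -0.9  0.6] q [ 0.42  0.68 -0.05  1.58  0.02  0.87  1.99]
rel 62.96488076833101 88.85425551846714 phi 54.67743091564639 r 108.90204283626267
```

```bash
python3 -m crank '[[[0,0,-0.7,0,0,0],[0.3,0,-1,0,0,0],[0.8,0,-1,0,0,0],[1,0,-0.3,0,0,0],[1,0,0,0,0,0],[1,0,0,0,0,0],[0.6,0,0,0,0,0],[0,0,0,0,0,0],[0,0,0,0,0,0]]]'
python3 - <<'E'
from h import *
T();go([454.5,-274,175],184.1)
P,C,I=both()
for t in (0,1):
    m2=(I==t)&((C[:,0]<4)|(C[:,0]>176))&(C[:,1]>150)&(C[:,2]>60)&(abs(P[:,0]-560)<120)&(abs(P[:,1]+270)<60)&(P[:,2]>60)
    print('knob',m2.sum(),P[m2].mean(0))
E
```

```text
clock: 61.23
eef_pos: [459.0, -275.1, 263.6]
tool_rot: [3.136, 0.026, -3.072]
force: [0.2, 0.3, -0.3]
width: 0.2
t 61.23 tcp [ 459.  -275.1  263.6] rpy deg [ 179.7    1.5 -176. ] w 0.2 F [ 0.2  0.3 -0.3] q [ 0.54  0.42 -0.06  1.81  0.01  0.89  2.12]
shift(units) [0.23 0.03 2.95] turn(units) [ 0.05  0.25 -0.02]
knob 69 [ 498.13743884 -273.5905611   205.74027685]
knob 31 [ 495.96224207 -269.10815424  206.33734922]
```

```bash
python3 -m crank '[[[0.2,0,0.3,0,0.2,0],[0.05,0,0.6,0,0,0],[0,0,0.6,0,0,0],[0,0,0.6,0,0,0],[0,0,0.5,0,0,0],[0,0,0.2,0,0,0],[0,0,0,0,0,0]]]'
python3 -c "
from h import *
knob();go([462,-272.5,175],184.1)"
```

```text
clock: 61.92
eef_pos: [461.3, -272.6, 171.3]
tool_rot: [3.135, 0.004, -3.061]
force: [-0.9, -0.4, -0.6]
width: 0.2
t 61.92 tcp [ 461.3 -272.6  171.3] rpy deg [ 179.6    0.2 -175.4] w 0.2 F [-0.9 -0.4 -0.6] q [ 0.52  0.55 -0.05  1.9   0.03  0.7   2.1 ]
rel -67.84595571552168 85.2958086860647 phi 128.4994264557582 r 108.9882960980778
shift(units) [-0.02  0.   -0.12] turn(units) [0.06 0.04 0.09]
```

```bash
python3 -m crank '[[[-0.3,0,0,0,0,0.05],[-0.3,0,0,0,0,0],[-0.3,0,0,0,-0.03,0],[-0.35,0,0,0,-0.03,0],[-0.35,0,0,0,-0.03,0],[-0.35,0,0,0,-0.03,0]]]'
python3 -c "
from h import *
knob()"
```

```text
clock: 62.42
eef_pos: [513.8, -269.6, 173.3]
tool_rot: [3.133, -0.005, -3.071]
force: [-4.6, 0.7, 1.9]
width: 0.2
t 62.42 tcp [ 513.8 -269.6  173.3] rpy deg [ 179.5   -0.3 -176. ] w 0.2 F [-4.6  0.7  1.9] q [ 0.47  0.6  -0.05  1.77  0.03  0.78  2.05]
rel -15.259195283019977 87.34808534863629 phi 99.90923873309981 r 88.67091436744063
```

```bash
python3 -m crank '[[[-0.3,0,0,0,-0.03,0],[-0.3,0,0,0,-0.03,0],[-0.3,0,0.02,0,-0.03,0],[-0.3,0,0.02,0,-0.03,0]]]'
python3 -c "
from h import *
knob()"
```

```text
clock: 62.75
eef_pos: [549.3, -266.8, 172.0]
tool_rot: [3.132, -0.0, -3.071]
force: [-3.5, -0.7, 0.1]
width: -0.0
t 62.75 tcp [ 549.3 -266.8  172. ] rpy deg [ 179.4   -0.  -176. ] w -0.0 F [-3.5 -0.7  0.1] q [ 0.44  0.64 -0.04  1.69  0.02  0.82  2.03]
rel 20.37247067222522 86.02689917481533 phi 76.67693262640144 r 88.40624945627158
```

```bash
python3 -m crank '[[[-0.3,0,0.06,0,-0.03,0],[-0.3,0,0.08,0,-0.03,0],[-0.25,0,0.18,0,-0.02,0],[-0.22,0,0.2,0,0,0]]]'
python3 -c "
from h import *
knob()"
```

```text
clock: 63.08
eef_pos: [589.8, -264.1, 157.7]
tool_rot: [3.134, 0.019, -3.071]
force: [-0.3, 0.1, -1.5]
width: 0.2
t 63.08 tcp [ 589.8 -264.1  157.7] rpy deg [ 179.6    1.1 -175.9] w 0.2 F [-0.3  0.1 -1.5] q [ 0.41  0.7  -0.05  1.61  0.02  0.82  2.01]
rel 60.92735153185623 71.71640755343572 phi 49.650120799206164 r 94.10305668285635
```

```bash
python3 -m crank '[[[0,0,-0.5,0,0,0],[0,0,-1,0,0,0],[0,0,-1,0,0,0],[0,-0.5,-1,0,0,0],[0,-1,0,0,0,0],[0,-1,0,0,0,0],[0,-0.5,0,0,0,0],[0,0,0,0,0,0]]]'
python3 - <<'E'
from h import *
T()
P,C,I=both()
for t in (0,1):
    m2=(I==t)&((C[:,0]<4)|(C[:,0]>176))&(C[:,1]>150)&(C[:,2]>60)&(abs(P[:,0]-560)<120)&(abs(P[:,1]+270)<60)&(P[:,2]>60)
    print('knob',m2.sum(),P[m2].mean(0))
p=snap('scene');cv2.imwrite('pics/a9.png',cv2.resize(p['color'][180:350,160:370,::-1],None,fx=3.7,fy=3.5,interpolation=cv2.INTER_CUBIC))
E
```

```text
clock: 63.75
eef_pos: [613.1, -351.4, 265.4]
tool_rot: [3.136, 0.042, -3.057]
force: [-0.4, -0.7, -0.4]
width: 0.1
t 63.75 tcp [ 613.1 -351.4  265.4] rpy deg [ 179.7    2.4 -175.1] w 0.1 F [-0.4 -0.7 -0.4] q [ 0.52  0.67 -0.05  1.33  0.01  1.11  2.13]
knob 66 [ 629.63338034 -264.72673789  129.26456265]
knob 28 [ 627.13405926 -260.29371617  130.68031977]
```

View pics/a9.png

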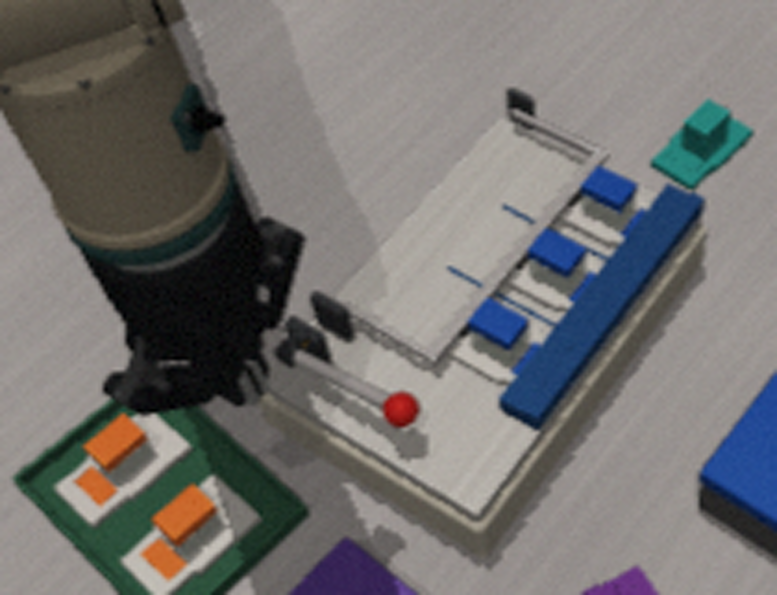

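```bash
python3 - <<'E'
from h import *
d=np.load('c0.npz')
P,C,I=both();H,S,V=C.T
m=(H>100)&(H<125)&(S>130)&(V>40)&(P[:,2]>108)&(P[:,2]<126)&(P[:,0]>580)&(P[:,0]<655)&(P[:,1]<20)&(P[:,1]>-200)
for t in (0,1):
    for c in clusters(P[m&(I==t)],8,8): print('lid',t,rect(c))
def look(P,C,I):
    H,S,V=C.T;b=I==1
    for nm,q in dict(pink=(H>160)&(H<176)&(S>80)&(P[:,0]>200)&(P[:,1]>200),turq=(H>80)&(H<95)&(S>120)&(P[:,1]>0)&(P[:,0]>400),purple=(H>135)&(H<160)&(S>100)&(P[:,0]>650)&(P[:,1]<-150)).items(): print(nm,(b&q).sum(),P[b&q].mean(0).round(1))
look(d['P'],d['C'],d['I']);look(P,C,I)
print(ctrl.finish_job())
E
```

```text
lid 0 (array([623.8, -26.8]), array([35.6, 24.3]), 1.9)
lid 0 (array([627.9, -96.4]), array([34.2, 25. ]), 5.2)
lid 0 (array([ 633.2, -169.6]), array([34.8, 24. ]), 1.6)
lid 1 (array([ 632.5, -168.1]), array([35.5, 21.9]), 5.7)
lid 1 (array([628.5, -96.3]), array([34.1, 21.5]), 4.6)
lid 1 (array([623.4, -26. ]), array([21.4, 35.3]), 88.6)
pink 217 [417.5 375.3  22.5]
turq 287 [607.4 149.1  22. ]
purple 266 [ 791.9 -266.7   17.3]
pink 205 [415.2 380.   22.2]
turq 286 [608.4 145.2  23.1]
purple 267 [ 792.1 -268.    17.7]
the job is handed in; nothing more can be done
None
```

The job is done and handed in at about 64 s of the 210 s allowed; no verdict came back.

- **Clamp:** I opened it first, and it was open during all the loading. Locking took three tries: my grip on the ball slipped off twice and the handle sprang back open. The third time I pushed the handle over with closed fingers and it snapped shut. The knob now reads the same position as at the start (about 630, -265, 129 mm), and the last picture shows the bar down over the carriers.
- **Finished carriers:** used1 and used3 were the only ones present, and both lie flat and side by side in the green tray.
- **Fresh carriers:** all three were slid in until they met the back stop. On the way into pocket 2 the toe caught the side wall, so I shifted it about 3 mm and it went in freely. After locking, the lids measured x = 623.6, 628.2 and 632.9 mm. That is the line the pockets should give, and 1 to 2 mm deeper than the old carriers sat.
- **Check that disagreed:** comparing the colour look-alikes with the start, purple read about 1 mm away. Turquoise and pink read 4 to 5 mm off. I moved nothing near them at their height, so I think this is measuring error, but I did not confirm it. I did not re-measure the bottle, dishes, timer, tip box or jar.

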